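# Torque the terminator plug on the controller

## Task

Take the hinged torque wrench from its foam pad, gently slide its open jaw fully onto the hexagon nut of the terminator plug on the controller and swing it clockwise (seen from above) until it clicks, that is until the handle gives way at the hinge; stop there, without folding it on towards its stop. Then let the handle spring straight, draw the wrench off without turning the nut back, and lay it flat on its pad again without dropping it. Leave everything else on the bench where it is.

Things in the scene. Friction and masses are not known exactly. Their poses are not given: they have to be found in the camera images.
- wrench: (All sizes in mm.) Hinged torque wrench, 235 long, about 0.36 kg, lying flat: grooved straight aluminium handle 18 wide x 20 high with a black end cap, a hinge pin at its front end, a steel open-jaw head beyond. Origin on the handle's underside, 20 ahead of grip; x along the handle towards the jaw, z up. It balances some 20 ahead of grip
- grip (a point): Point in the wrench's handle, 10 above its underside, a good place to hold it; axes as the handle's. The grooved handle is straight from 68 behind to 60 ahead of it. The hinge (vertical axis) is 86 ahead, the jaw's centre 132 ahead while straight
- jaw (a point): Centre of the open jaw, mid-thickness, 46 ahead of the hinge; x points out of the mouth, z up, parallel to the handle's axes while straight. Opening 33.2 between parallel sides, 10 thick; throat 19.5 behind and flared tips 22 ahead of this point; 50 wide outside (53 at the tips)
- hinge (a point): The wrench's hinge pin, on the handle. A preloaded spring keeps it straight up to 0.6 N m here: 7 N sideways at grip, about 0.9 N m round the nut (twice that if the handle is not let turn about the pin). Then it breaks over: the handle gives clockwise on the head at that same force. 0.08 rad counts as the click, over 0.30 is too far, solid stop at 0.42. It springs straight when eased
- nut (a point): Centre (mid-height, on the vertical axis) of the hexagon of the plug's coupling nut; z up, x points to a corner, so the jaw fits with its x along this x or any 60 degree step from it. Steel, 32 across flats, 16 high, over a round skirt 35 across and 11 high; the plug's ribbed black body, 22 across, stands 18 above it
- nut_corner (a point): A corner of that hexagon, mid-height, 18.5 from the axis; turns with the nut. The nut is finger-tight: clockwise it turns under a light drag (about 0.08 N m, under 1 N at the handle) through an unknown angle of 15 to 45 degrees, then it is seated and turns no more. The jaw has a play of some 5 to 10 degrees on it
- module: Sealed controller, bolted down: aluminium block 90 (x) x 176 (y) on a steel plate 120 x 220 x 6; origin under the plate's centre, -x towards the robot, top face at z = 50. Round sockets on top at x = -8, y = -46 and +46: one has the plug (hexagon centre 25 above the top face), the other a flat black cap 32 across, 13 high, lower than the handle's underside when the jaw is on the nut
- plug: The terminator plug itself, fixed in its socket and carrying the nut; origin on the axis at the socket's foot, 25 below nut (its yaw means nothing). Fitting the jaw takes a few newtons: over 40 N there is ramming. At the click the two sides of the jaw bear on the nut with about 100 N in all; over 220 N it is overtightened
- pad: Flat black foam pad, fixed on the mat, 280 (x) x 150 (y) x 8; origin under its centre, top face at z = 8. The wrench starts on it, jaw towards +x
- spanner: Bystander: plain one-piece open-ended spanner, 160 long, lying on the mat between pad and controller; has no hinge: not the torque wrench; origin at its underside
- red_case: Bystander: open red instrument case half with a circuit board in it, 115 x 68 x 24; origin at its underside
- red_cover: Bystander: its red cover, lying open side up, 115 x 68 x 16; origin at its underside
- multimeter: Bystander: orange and black multimeter lying on its back, 190 x 90 x 50; origin at its underside
- spool: Bystander: solder reel standing on its flange, 58 diameter, 42 high; origin at its underside
- flux: Bystander: small white bottle, 38 diameter, 75 high; origin at its underside
- screwdriver: Bystander: screwdriver lying on the mat, 180 long; origin at its underside
- adapter: Bystander: metal coaxial adapter standing on end, 25 diameter, 28 high; origin at its underside

How it is judged (in metres and radians):
On the way, in this order (a step that is already met when the one before it is completed fails the run):
1. the jaw is slid fully onto the plug's nut, wrench still straight (horizontal distance between jaw and nut below 0.005 m and distance between jaw and nut below 0.007 m and angle between the x axis of grip and the x axis of jaw, either way round below 0.06 rad), for 0.2 s.
2. with the jaw on the nut, the nut has turned and the wrench clicks: handle swung more than 0.08 rad at the hinge (horizontal distance between jaw and nut below 0.005 m and distance between jaw and nut below 0.007 m and angle between the x axis of grip and the x axis of jaw, either way round above 0.08 rad and distance of nut_corner from where it was at the start of the episode above 0.0035 m), for 0.05 s.
3. the wrench, straight again, is drawn off the nut (distance between jaw and nut above 0.025 m and angle between the x axis of grip and the x axis of jaw, either way round below 0.05 rad), for 0.1 s.
At the end, for the whole second after the job is handed in: The wrench lies flat, straight (within 0.05 rad) and at rest on its foam pad, the grip point and the jaw's centre both over the pad and at least 10 mm inside its edges; the nut stays turned, its corner at least 3.5 mm from where it started; no bystander has been shifted more than 25 mm (x of grip in the frame of pad between -0.12 and 0.12 m and y of grip in the frame of pad between -0.065 and 0.065 m and z of grip in the frame of pad between 0.012 and 0.024 m and x of jaw in the frame of pad between -0.13 and 0.13 m and y of jaw in the frame of pad between -0.065 and 0.065 m and z of jaw in the frame of pad between 0.012 and 0.024 m and angle between the x axis of grip and the x axis of jaw, either way round below 0.05 rad and angle between grip's own z axis and vertical below 0.1 rad and linear speed of wrench below 0.02 m/s and distance of nut_corner from where it was at the start of the episode above 0.0035 m); the robot touches nothing.
It fails at once if the wrench is folded on past its click, more than 0.30 rad at the hinge (angle between the x axis of grip and the x axis of jaw, either way round above 0.3 rad).
It fails at once if the wrench is rammed against the plug or its nut (more than 40 N) before the nut has been turned (contact force between wrench and plug above 40 N and distance of nut_corner from where it was at the start of the episode below 0.001 m).
It fails at once if the nut is overtightened: the wrench bears on it with more than 220 N in all (about 2 N m) (contact force between wrench and plug above 220 N).
It fails at once if the wrench is dropped (moves faster than 0.5 m/s while the fingers do not touch it) (linear speed of wrench above 0.5 m/s and contact force between the fingers and wrench below 0.01 N).
It fails at once if a bystander is shifted more than 25 mm (distance of any of spanner, red_case, red_cover, multimeter, spool, flux, screwdriver, adapter from where it was at the start of the episode above 0.025 m).
It also fails if it takes over 72 s, if anything falls off the work surface, if the arm or the gripper's body presses on something with over 40 N, if the wrist force passes 120 N, or if a joint passes its speed limit or range.

## Robot

A 6-joint arm with a two-finger parallel gripper is mounted at the origin on the work surface. World frame = base frame: x ahead of the robot, y to its left, z up, the work surface at z = 0. Lengths are in mm, angles in rad, forces in N, time in s.
With the tool pointing down it reaches from about 275 to 1000 mm from the base axis. Payload 8.4 kg.
Tool frame: the origin (TCP) lies midway between the tips of the shut fingers; the grasp point (between the pads) lies 19 mm behind it; z points along the fingers, y is the direction in which the jaws open and shut (so a half turn about z gives the same grasp; the last joint's range is limited). The gripper opens to 85 mm and grips with 20 to 120 N. Pads are 22 mm wide; open, the fingers measure 114 mm over their backs; the gripper's body (76 mm by 85 mm) begins 54 mm behind the grasp point. The pads swing forward as they close: fully open they stand 13 mm farther back than shut.
Start: joints at [-1.212, 0.353, 1.633, -0, 1.155, -0.002], TCP at [220.638, -584.762, 231.281] pointing down, gripper open.
Joint ranges: [-2.63, 2.63], [-0.92, 2.1], [0.06, 2.66], [-1.3, 4.44], [0, 2.69], [-3.02, 3.02]. Speed limits (rad/s): [2.22, 2.22, 2.79, 3.14, 3.14, 3.14].

## Interface

Orientations are given as [roll, pitch, yaw] about the fixed x, y, z axes, in that order (R = Rz(yaw) Ry(pitch) Rx(roll)).
In Python, from rig import r gives the robot as it stands. The module is installed in compiled form; this text tells all that it offers.
- The arm moves only by the tool drive_tool, never from a script. Its argument "moves" is a list of rows, each a list of 3 entries, a list of its own where there are three numbers: the closure, from 0 (fully open) to 1 (shut), then the shift along the tool's x, y, z in cm, then the turn about the tool's z in degrees. In form: [[claw, [dx, dy, dz], roll], ...]. A call has 1 to 12 rows; each row is the pose to reach, as a shift and turn from the pose measured when the call began, along the tool's axes at that moment; what a row does not reach only later rows make up. A row lasts 1/8 s, in which the tool goes at most 62.5 mm and 10.7 degrees, less where a joint would pass 70% of its speed; a pose out of reach is approached as far as the arm can. A call with a gripper value outside its range is refused whole. The fingers move at their own pace and stop on an object; "grip_force" is the grip in N (left out, the last holds). Time passes only in rows, so rows that repeat a pose let the fingers close. It gives the time, the measured TCP pose, the force and the opening at its end, in the units of the state.
- r.sense(): the state, without advancing time (a new reading comes with each control period).
- r.grab_frame(name): name is "scene" or "side" or "wrist"; returns a dict with "color" (480x640x3 uint8, red, green, blue), "fx", "fy", "cx", "cy" (pixels), "D" ([k1, k2, p1, p2, k3] as OpenCV has them; the pictures are not rectified), "pose" (4x4, takes a point from camera to world coordinates); the wrist camera has in their place "hand_eye" (4x4, takes a point from camera to tool coordinates, whose origin is the TCP and whose axes are the flange's). Camera axes: x right, y up, looking along -z (the intrinsics and any distortion apply to the point x, -y, -z); pixel columns grow to the right and rows downward; lengths in mm; the calibration is good to about 2 mm. A picture is of the moment at which its call begins: read the wrist's pose just before it. There is no depth.
- r.sign_off(): hands the job in, once; it reports no verdict.
Trained networks look in the newest picture that a camera, given by its name, has taken for a name from the list of things; names that differ only in an ending like _2 or _b are one class to them, and where a whole thing is asked for, a point or a joint stands for the part that bears it (a point fixed in the world has none). Each returns a list of dicts, best first, with "score" (0 to 1); they miss things now and then, are a little off and sometimes report something else, mostly with a low value. They report only what shows in the picture. A call takes as long as a camera call.
- r.outline_of(thing, camera): "mask" (480x640 bool, what is visible of it) and "at" ([column, row] in pixels, amid what is visible of it).
- r.spot_point(thing, camera): "at" ([column, row] in pixels: a listed point, or the origin of a listed thing).
The state is a dict: "clock": time; "qpos": joint angles; "qvel": joint speeds; "joint_efforts": joint torques, N m; "eef_pos": TCP position; "tcp_rot": TCP orientation; "contact_force": force on the tool from outside, world axes, zero at the start; "wrist_torque": the same for the moment, N m; "opening": opening from 0.0 (shut) to 1.0 (fully open).
Only numpy, scipy, OpenCV 4.12 (cv2) and the standard library are available. Lean on these libraries where they do the work, as an engineer would, in place of code of your own. Each camera call takes 0.05 s, during which the arm holds its last target.

## Working session

There is one attempt and no reset: what is moved stays moved. The work goes in short steps, Python scripts to look and compute and a tool call to move; the robot and the scene stay as the last step left them, time stands still between calls to the robot, and variables do not carry over. Pictures are saved under pics/ and viewed, and the job is handed in when it is done.

Besides the shell and the picture viewer there is one more tool, called after "Emit:" as name(argument=value, ...), one argument or row to a line, values as JSON. drive_tool: Moves the arm, as the interface text tells. Its arguments: {"type":"object","properties":{"moves":{"type":"array"},"grip_force":{"type":"number"}},"required":["moves"]}

```bash
mkdir -p pics; ls
cat > h.py <<'E'
import numpy as np, cv2
from rig import r
from scipy.spatial.transform import Rotation as R
def grab(n,save=None):
    s=r.sense(); f=r.grab_frame(n)
    if save: cv2.imwrite('pics/'+save,f['color'][:,:,::-1])
    if n=='wrist':
        T=np.eye(4); T[:3,:3]=R.from_euler('xyz',s['tcp_rot']).as_matrix(); T[:3,3]=s['eef_pos']
        f['pose']=T@np.array(f['hand_eye'])
    return f
def ray(f,px):
    K=np.array([[f['fx'],0,f['cx']],[0,f['fy'],f['cy']],[0,0,1.]])
    u=cv2.undistortPoints(np.array([[px]],float),K,np.array(f['D'],float))[0,0]
    P=np.array(f['pose']); d=P[:3,:3]@np.array([u[0],-u[1],-1.]); return P[:3,3],d
def atz(f,px,z):
    o,d=ray(f,px); return o+d*(z-o[2])/d[2]
def proj(f,X):
    K=np.array([[f['fx'],0,f['cx']],[0,f['fy'],f['cy']],[0,0,1.]])
    P=np.linalg.inv(np.array(f['pose'])); X=np.atleast_2d(X)@P[:3,:3].T+P[:3,3]
    X=X*[1,-1,-1]
    return cv2.projectPoints(X,np.zeros(3),np.zeros(3),K,np.array(f['D'],float))[0][:,0]
def tri(fs,pxs):
    A=np.zeros((3,3));b=np.zeros(3)
    for f,p in zip(fs,pxs):
        o,d=ray(f,p);d=d/np.linalg.norm(d);M=np.eye(3)-np.outer(d,d);A+=M;b+=M@o
    return np.linalg.solve(A,b)
E
python3 - <<'E'
from h import *
np.set_printoptions(precision=1,suppress=True)
s=r.sense();print(s)
for n in ['scene','side','wrist']:
    f=grab(n,n+'0.png'); print(n,np.array(f['pose']),f['fx'],f['D'])
    for t,z in [('grip',18),('jaw',18),('hinge',18),('nut',75),('nut_corner',75),('module',0),('plug',50),('pad',0),('spanner',0),('wrench',8)]:
        for o in r.spot_point(t,n)[:2]: print(t,round(o['score'],2),np.array(o['at']),atz(f,o['at'],z))
E
```

```text
pics
{'clock': 0.0, 'qpos': array([-1.2,  0.4,  1.6, -0. ,  1.2, -0. ]), 'qvel': array([-0.,  0., -0., -0., -0.,  0.]), 'joint_efforts': array([  0. , -60.5, -34.2,   0. ,   0. ,   0. ]), 'eef_pos': array([ 220.5, -584.3,  230.6]), 'tcp_rot': array([-3.1, -0. ,  0.4]), 'contact_force': array([0.8, 0.1, 0.1]), 'wrist_torque': array([-0. , -0.1, -0. ]), 'opening': 1.0019940167068064}
scene [[  -0.2   -0.8    0.5 1145.8]
 [   1.    -0.1    0.1   67.2]
 [   0.     0.6    0.8  899.1]
 [   0.     0.     0.     1. ]] 492.77745809196216 [-0.  0.  0.  0.  0.]
grip 0.86 [236.2 187.7] [ 472.3 -238.5   18. ]
jaw 0.88 [210.5 233.2] [ 603.2 -260.6   18. ]
jaw 0.16 [509.2 310.4] [681.5 366.5  18. ]
hinge 0.98 [221.5 219.6] [ 564.6 -247.1   18. ]
nut 0.67 [422.8 259.8] [629.7 185.3  75. ]
nut_corner 0.49 [423.7 266.4] [644.3 187.7  75. ]
module 0.7 [395.5 280. ] [640.9 142.7   0. ]
module 0.2 [231.1 197.6] [ 488.8 -248.8    0. ]
plug 0.74 [421.5 263.3] [622.6 186.7  50. ]
pad 0.84 [228.  199.6] [ 495.7 -254.3    0. ]
spanner 0.94 [297.6 233.4] [560.8 -78.8   0. ]
wrench 0.84 [237.5 193.8] [ 481.5 -2
[... 241 characters left out ...]
.7 -93.6  18. ]
jaw 0.61 [342.9 203.9] [ 603.8 -255.7   18. ]
hinge 0.66 [360.4 206.4] [ 558.3 -258.    18. ]
nut 0.53 [281.1 298.2] [618.6 182.6  75. ]
nut_corner 0.7 [268.4 294.3] [645.9 179.4  75. ]
module 0.84 [280.  310.2] [636.9 142.1   0. ]
plug 0.84 [276.5 308. ] [627.4 186.6  50. ]
plug 0.64 [279.6 209.8] [ 733.8 -137.9   50. ]
pad 0.95 [379.1 217.3] [ 506.6 -250.2    0. ]
pad 0.36 [268.1 293.9] [677.6 102.4   0. ]
spanner 0.85 [344.6 253.2] [554.9 -82.    0. ]
wrench 0.87 [385.2 216.6] [ 490.8 -246.5    8. ]
wrist [[   0.4    0.9    0.3  298.6]
 [  -0.9    0.3    0.1 -555.9]
 [   0.    -0.3    0.9  373.7]
 [   0.     0.     0.     1. ]] 414.60770927888007 [-0.1  0.   0.   0.   0. ]
```

View pics/scene0.png

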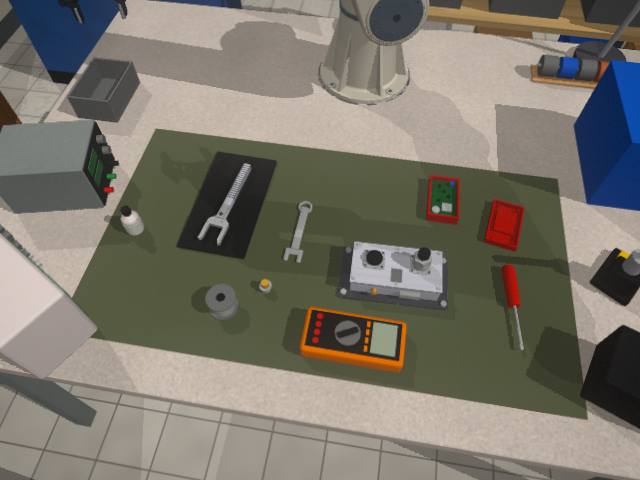

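View pics/side0.png

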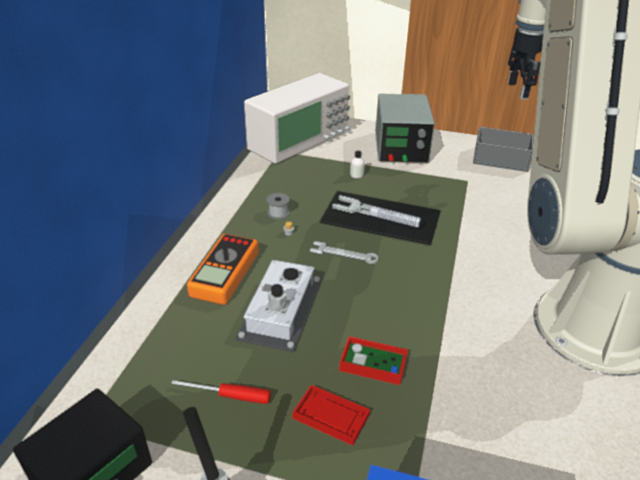

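View pics/wrist0.png

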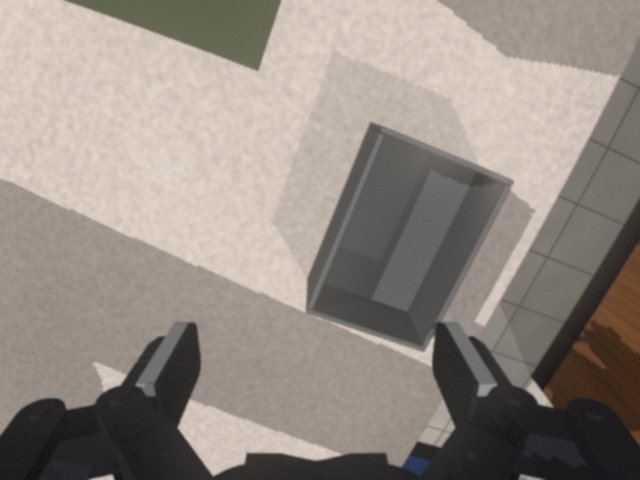

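The scene picture shows the wrench on the pad (grip ~[236,188], jaw ~[210,233]), the plug on the controller's +y socket (~[423,258]) and the spanner at [298,233]. The side view agrees. Next I go above the wrench.

```bash
cat >> h.py <<'E'
def plan(target,yaw):
    """shift in cm along tool axes & roll deg"""
    s=r.sense(); M=R.from_euler('xyz',s['tcp_rot']).as_matrix()
    d=M.T@(np.array(target)-s['eef_pos'])/10
    y=np.arctan2(M[1,0],M[0,0]); dy=(yaw-y+np.pi)%(2*np.pi)-np.pi
    print('tcp',s['eef_pos'].round(1),'rpy',s['tcp_rot'].round(4),'yaw',round(y,4),'q',s['qpos'].round(3),'shift cm',d.round(3),'roll deg',round(-np.degrees(dy),2),'t',round(s['clock'],2))
    return d,-np.degrees(dy)
E
python3 -c "
from h import *
plan([472,-236,200],-0.13)"
```

```text
tcp [ 220.6 -584.8  231.3] rpy [-3.1416  0.      0.3608] yaw 0.3608 q [-1.212  0.353  1.633 -0.     1.155 -0.002] shift cm [ 35.83  -23.755   3.13 ] roll deg 28.12 t 1.65
```

Emit:
drive_tool(
  moves=[
    [0, [6, -4, 0.5], 5],
    [0, [12, -8, 1], 10],
    [0, [18, -12, 1.5], 15],
    [0, [24, -16, 2], 20],
    [0, [30, -20, 2.6], 24],
    [0, [35.8, -23.8, 3.1], 28],
    [0, [35.8, -23.8, 3.1], 28],
    [0, [35.8, -23.8, 3.1], 28],
  ],
)

```text
clock: 2.65
eef_pos: [473.3, -232.8, 200.1]
tcp_rot: [-3.141, -0.0, -0.123]
contact_force: [0.7, -0.3, -0.3]
opening: 0.997
```

Run:
```python
from h import *
np.set_printoptions(precision=1,suppress=True)
s=r.sense();print(s['eef_pos'],s['tcp_rot'],s['clock'],s['contact_force'],s['opening'])
f=grab('wrist','wrist1.png')
for t,z in [('grip',18),('jaw',18),('hinge',18),('wrench',8),('pad',0)]:
    for o in r.spot_point(t,'wrist')[:2]: print(t,round(o['score'],2),np.array(o['at']),atz(f,o['at'],z))
m=r.outline_of('wrench','wrist')[0]['mask']; np.save('m.npy',m); print(m.sum())
```

```text
[ 473.3 -232.8  200.1] [-3.1 -0.  -0.1] 2.65 [ 0.7 -0.3 -0.3] 0.9966775167102903
grip 0.92 [322.5 210.7] [ 471.8 -238.3   18. ]
hinge 0.86 [327.3  97.6] [ 557.8 -252.2   18. ]
wrench 0.94 [325.8 183.3] [ 491.7 -243.5    8. ]
pad 0.8 [330.3 164.4] [ 505.4 -249.     0. ]
8102
```

View pics/wrist1.png

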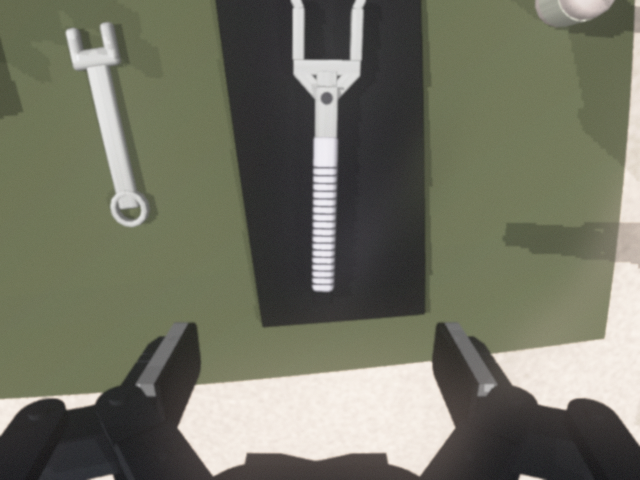

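The picture shows the wrench on the pad: rear end near [322,290], hinge pin at [326,98]. I refine the handle's axis and look at the nut from the current views.

Run:
```python
from h import *
np.set_printoptions(precision=2,suppress=True)
f=grab('wrist'); g=f['color'].mean(2)
P=[]
for row in range(145,290,3):
    c=np.where(g[row,290:355]>110)[0]
    if len(c)>5: P.append(atz(f,[290+(c[0]+c[-1])/2,row],28)[:2])
P=np.array(P); c=P.mean(0); v=np.linalg.svd(P-c)[2][0]; v*=np.sign(v[0])
print('centre',c,'yaw',np.arctan2(v[1],v[0]),'res',((P-c)@[-v[1],v[0]]).std())
for px in [(322,291),(326.5,98)]: 
  q=atz(f,px,28)[:2]-c; print('along',q@v, atz(f,px,28))
from rig import r
plan([471.8,-238.3,11],np.arctan2(v[1],v[0]))
```

```text
centre [ 466.21 -238.35] yaw -0.1367000876193449 res 0.16955243853867585
along -62.962664473004864 [ 403.32 -233.51   28.  ]
along 90.49845761473235 [ 555.13 -255.97   28.  ]
tcp [ 471.  -236.6  200.4] rpy [ 3.14 -0.   -0.13] yaw -0.1296 q [-0.47  0.23  1.87 -0.    1.03  1.23] shift cm [ 0.1   0.15 18.94] roll deg 0.41 t 3.05
```

Emit:
drive_tool(
  moves=[
    [0, [0.03, 0.24, 5], 0.4],
    [0, [0.03, 0.24, 10], 0.4],
    [0, [0.03, 0.24, 14], 0.4],
    [0, [0.03, 0.24, 17], 0.4],
    [0, [0.03, 0.24, 18.5], 0.4],
    [0, [0.03, 0.24, 18.9], 0.4],
    [0, [0.03, 0.24, 18.9], 0.4],
    [0, [0.03, 0.24, 18.9], 0.4],
  ],
  grip_force=40,
)

```text
clock: 4.05
eef_pos: [471.8, -239.5, 12.4]
tcp_rot: [3.141, -0.002, -0.137]
contact_force: [0.4, -0.2, 0.1]
opening: 0.998
```

Run:
```python
from h import *
plan([471,-239,10.5],-0.137)
f=grab('wrist','wrist2.png')
```

```text
tcp [ 471.8 -239.5   12.4] rpy [ 3.1409e+00 -1.8000e-03 -1.3660e-01] yaw -0.1366 q [-0.473  0.519  1.986 -0.     0.635  1.235] shift cm [-0.086 -0.039  0.193] roll deg 0.02 t 4.05
```

View pics/wrist2.png

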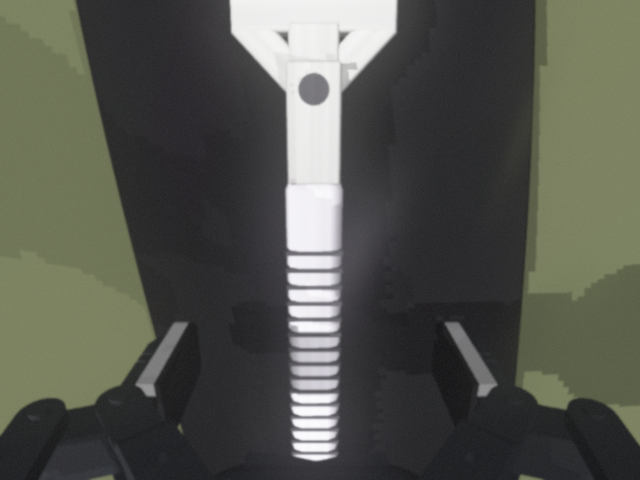

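The handle sits centred between the fingers (columns 288–341, pin at [314,88]). Now I close.

Emit:
drive_tool(
  moves=[
    [0.3, [-0.05, -0.03, 0.25], 0],
    [0.6, [-0.05, -0.03, 0.25], 0],
    [1, [-0.05, -0.03, 0.25], 0],
    [1, [-0.05, -0.03, 0.25], 0],
    [1, [-0.05, -0.03, 0.25], 0],
    [1, [-0.05, -0.03, 0.25], 0],
    [1, [-0.05, -0.03, 0.25], 0],
    [1, [-0.05, -0.03, 0.25], 0],
  ],
  grip_force=50,
)

```text
clock: 5.1
eef_pos: [471.7, -239.1, 10.4]
tcp_rot: [3.141, -0.003, -0.137]
contact_force: [-0.7, 1.7, 7.3]
opening: 0.201
```

Run:
```python
from h import *
plan([471,-239,10.5],-0.137); s=r.sense(); print(s['opening'],s['contact_force'],s['wrist_torque'])
f=grab('wrist','wrist3.png')
```

```text
tcp [ 471.7 -239.1   10.4] rpy [ 3.1409e+00 -2.5000e-03 -1.3670e-01] yaw -0.1367 q [-0.472  0.522  1.988  0.     0.629  1.235] shift cm [-0.072  0.    -0.005] roll deg 0.02 t 5.1
0.20088371702866947 [-0.71603246  1.70076057  7.30814135] [ 0.33833265  0.10288653 -0.03739897]
```

View pics/wrist3.png

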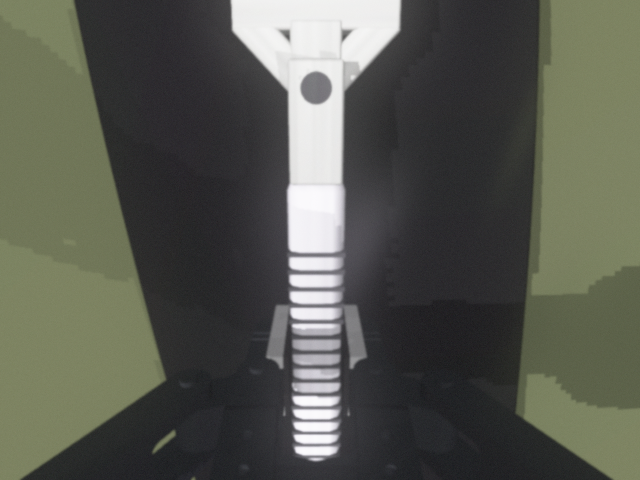

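Gripped. Now lift.

Emit:
drive_tool(
  moves=[
    [1, [0, 0, -1], 0],
    [1, [0, 0, -3], 0],
    [1, [0, 0, -6], 0],
    [1, [0, 0, -10], 0],
    [1, [0, 0, -14], 0],
    [1, [0, 0, -14], 0],
    [1, [0, 0, -14], 0],
  ],
)

```text
clock: 6.02
eef_pos: [470.5, -238.5, 149.6]
tcp_rot: [3.141, -0.001, -0.137]
contact_force: [-1.0, 0.5, -4.2]
opening: 0.196
```

Run:
```python
from h import *
np.set_printoptions(precision=2,suppress=True)
plan([471,-239,10.5],-0.137); s=r.sense(); print(s['opening'],s['contact_force'],s['wrist_torque'])
f=grab('wrist','wrist4.png'); T=np.linalg.inv(np.array(f['pose']))
F=[grab(n,n+'4.png') for n in ('scene','side')]
for n in ['nut','nut_corner','plug','module','grip','jaw','hinge']:
    px=[]
    for c in ('scene','side'):
        o=r.spot_point(n,c); 
        px.append(o[0]['at'] if o else None); print(n,c,o and (round(o[0]['score'],2),np.array(o[0]['at'])), o and atz(F[len(px)-1],px[-1],{'module':0,'plug':50}.get(n,75)))
    if all(p is not None for p in px): print('   tri',tri(F,px))
for c,ff in zip(('scene','side'),F):
    u=proj(ff,[[625,186,75]])[0].astype(int); im=ff['color'][max(u[1]-60,0):u[1]+60,max(u[0]-80,0):u[0]+80,::-1]
    cv2.imwrite(f'pics/{c}4c.png',cv2.resize(im,None,fx=5,fy=5,interpolation=cv2.INTER_CUBIC)); print(u)
```

```text
tcp [ 470.5 -238.5  149.6] rpy [ 3.14 -0.   -0.14] yaw -0.1367 q [-0.47  0.3   1.92  0.    0.92  1.24] shift cm [ 0.04  0.04 13.91] roll deg 0.02 t 6.03
0.1960635749662642 [-0.96  0.47 -4.18] [ 0.07  0.06 -0.02]
nut scene (0.59, array([425.2, 259.3])) [627.8  189.82  75.  ]
nut side (0.73, array([278.7, 299.4])) [621.9  187.18  75.  ]
   tri [624.15 188.42  73.45]
nut_corner scene (0.66, array([424.7, 264.9])) [640.62 189.48  75.  ]
nut_corner side (0.72, array([267.7, 293.7])) [647.81 178.14  75.  ]
   tri [644.89 187.66  83.45]
plug scene (0.59, array([421.3, 263.6])) [623.41 186.34  50.  ]
plug side (0.78, array([277.2, 308.7])) [625.41 188.08  50.  ]
   tri [624.64 187.03  50.15]
module scene (0.83, array([393.3, 279.2])) [639.79 138.08   0.  ]
module side (0.85, array([278.6, 307.4])) [642.44 135.03   0.  ]
   tri [641.39 137.84   2.87]
grip scene (0.78, array([226.9, 146. ])) [ 401.02 -271.14   75.  ]
grip side (0.96, array([402.5, 167.5])) [ 477.11 -387.22   75.  ]
   tri [ 464.55 -243.4   152.41]
jaw scene (0.59, array([200.3, 191.1])) [ 537.6 -291.8   75. ]
jaw side (0.82, array([346.2, 156.3])) [ 633.55 -400.3    75.  ]
   tri [ 600.34 -254.63  158.72]
hinge scene (0.68, array([209. , 175.2])) [ 491.77 -286.28   75.  ]
hinge side (0.92, array([362.4, 161.7])) [ 585.07 -384.9    75.  ]
   tri [ 557.8  -250.15  154.84]
[423 257]
[277 298]
```

View pics/wrist4.png

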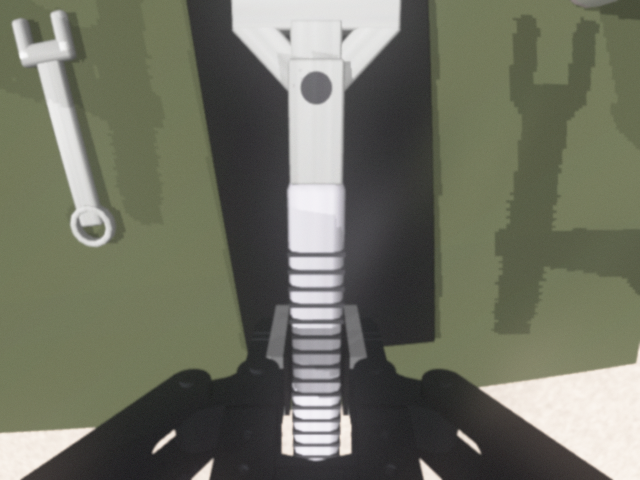

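View pics/scene4c.png

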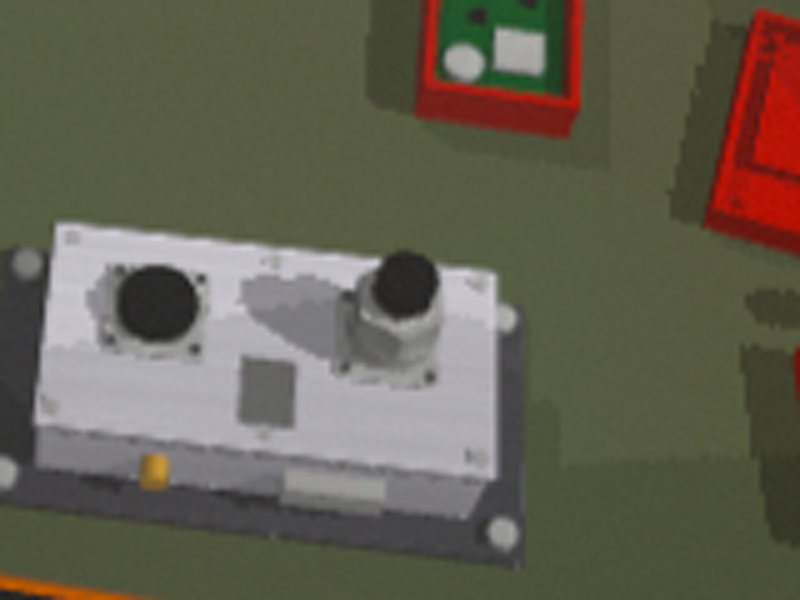

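View pics/side4c.png

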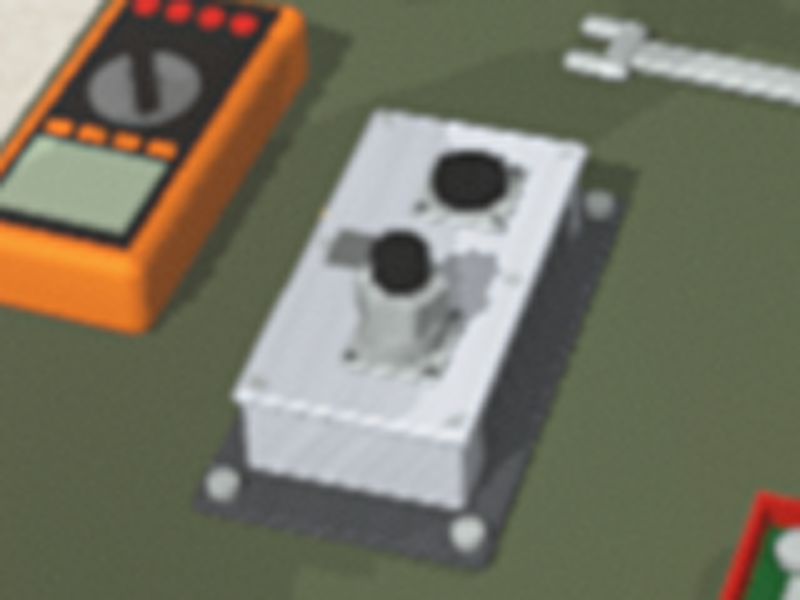

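The wrench hangs straight in the fingers (pin at [316,88], as before the lift). In the scene crop the nut sits on the right-hand socket, just under the black body. I go near it with the nut to one side of the jaw, to measure its centre and corner angle with the wrist camera.

```bash
python3 -c "
from h import *
plan([625,105,150],0.52)"
```

```text
tcp [ 471.4 -239.   150.5] rpy [ 3.1408e+00 -2.5000e-03 -1.3670e-01] yaw -0.1367 q [-0.472  0.299  1.916  0.     0.924  1.235] shift cm [ 10.533 -36.169   0.047] roll deg -37.62 t 6.88
```

Emit:
drive_tool(
  moves=[
    [1, [1, -3, 0], -3],
    [1, [2.3, -8, 0], -8],
    [1, [3.8, -13, 0], -14],
    [1, [5.2, -18, 0], -20],
    [1, [6.7, -23, 0], -26],
    [1, [8.2, -28, 0], -31],
    [1, [9.5, -32.5, 0], -35],
    [1, [10.2, -35, 0], -37],
    [1, [10.5, -36.2, 0], -37.6],
    [1, [10.5, -36.2, 0], -37.6],
    [1, [10.5, -36.2, 0], -37.6],
    [1, [10.5, -36.2, 0], -37.6],
  ],
)

```text
clock: 8.38
eef_pos: [624.4, 104.2, 150.5]
tcp_rot: [3.139, -0.001, 0.518]
contact_force: [0.1, -0.9, -3.3]
opening: 0.199
```

Run:
```python
from h import *
np.set_printoptions(precision=2,suppress=True)
plan([625,105,150],0.52)
f=grab('wrist','wrist5.png')
plan([625,105,150],0.52)
for n,z in [('nut',75),('nut_corner',75),('plug',50),('module',0),('jaw',157),('hinge',157)]:
    for o in r.spot_point(n,'wrist')[:2]: print(n,round(o['score'],2),np.array(o['at']),atz(f,o['at'],z))
```

```text
tcp [624.4 104.2 150.5] rpy [ 3.14 -0.    0.52] yaw 0.5181 q [ 0.16  0.45  1.69 -0.    1.01  1.22] shift cm [ 0.1  -0.04  0.05] roll deg -0.11 t 8.38
tcp [624.5 104.4 150.6] rpy [ 3.14 -0.    0.52] yaw 0.5183 q [ 0.16  0.45  1.69 -0.    1.01  1.22] shift cm [ 0.07 -0.03  0.06] roll deg -0.1 t 8.43
nut 0.94 [187.  179.8] [628.63 185.04  75.  ]
nut_corner 0.78 [199.6 149. ] [646.67 185.96  75.  ]
plug 0.9 [198.5 176.4] [626.07 184.44  50.  ]
module 0.79 [280.8 181. ] [637.55 139.69   0.  ]
jaw 0.2 [461.1 386.4] [631.88  40.77 157.  ]
hinge 0.57 [316.9  88.5] [700.3  146.62 157.  ]
```

View pics/wrist5.png

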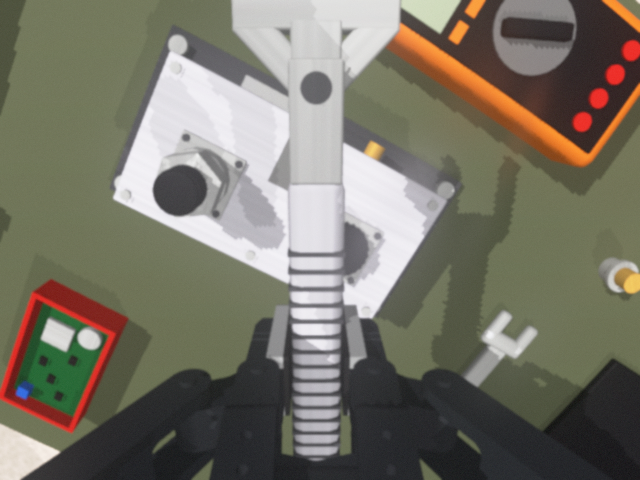

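Here the nut shows at about [187,180], with a visible corner near [200,150]. I check centre and angle by overlaying hexagons on a crop.

```bash
cat > ov.py <<'E'
from h import *
import sys
def overlay(f,c,a,name,win=(120,110,150,130),k=5):
    x0,y0,w,h=win
    im=cv2.resize(f['color'][y0:y0+h,x0:x0+w,::-1].copy(),None,fx=k,fy=k,interpolation=cv2.INTER_CUBIC)
    im=np.clip((im.astype(float)-60)*1.5,0,255).astype(np.uint8)
    def pl(P,col):
        p=(proj(f,P)+0.5-[x0,y0])*k
        cv2.polylines(im,[p.astype(np.int32).reshape(-1,1,2)],True,col,1,cv2.LINE_AA)
    th=np.radians(a+60*np.arange(6))
    for z,col in [(83,(0,0,255)),(67,(0,255,0))]:
        pl(np.c_[c[0]+18.5*np.cos(th),c[1]+18.5*np.sin(th),0*th+z],col)
    t=np.linspace(0,2*np.pi,40)
    pl(np.c_[c[0]+11*np.cos(t),c[1]+11*np.sin(t),0*t+101],(255,0,0))
    pl(np.c_[c[0]+17.5*np.cos(t),c[1]+17.5*np.sin(t),0*t+56],(255,255,0))
    cv2.imwrite(name,im)
E
python3 - <<'E'
from ov import *
f=grab('wrist')
overlay(f,(627,185.5),3,'pics/ov5.png')
im=f['color'][110:240,120:270,::-1]; cv2.imwrite('pics/raw5.png',cv2.resize(im,None,fx=5,fy=5,interpolation=cv2.INTER_CUBIC))
E
```

```text
(no output)
```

View pics/ov5.png

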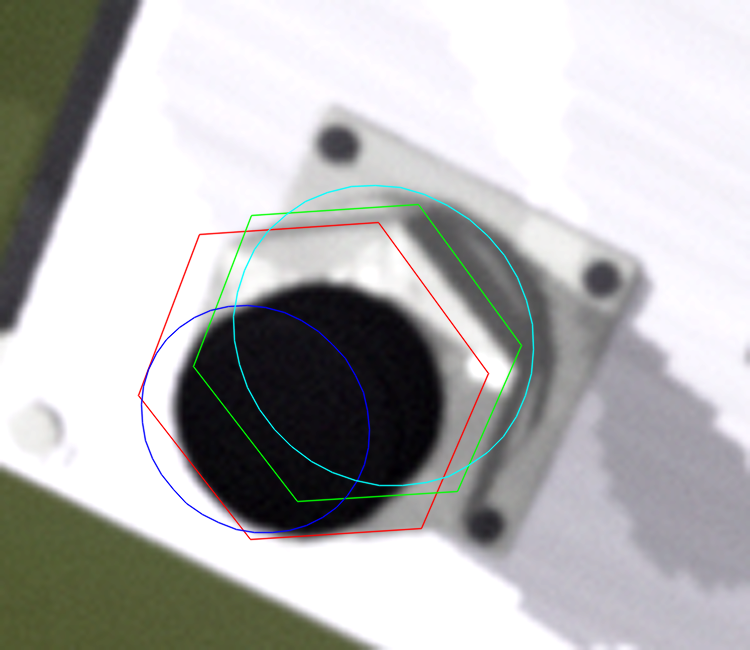

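View pics/raw5.png

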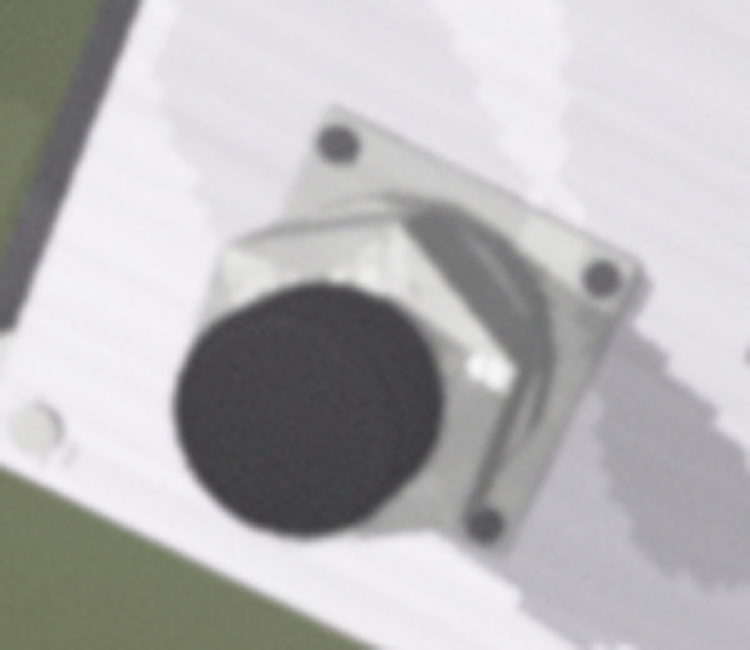

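Run:
```python
from h import *
np.set_printoptions(precision=1,suppress=True)
f=grab('wrist')
q=lambda p:np.array([120+(p[0]+.5)/5-.5,110+(p[1]+.5)/5-.5])
for z in (50,52,54): print('flange',z,atz(f,q((411.5,335)),z)[:2])
for z in (90,93,97,101): print('body',z,atz(f,q((309,409)),z)[:2])
for n,p in [('c1',(404,216)),('c2',(517,365)),('c0',(228,243))]:
    for z in (83,80): print(n,z,atz(f,q(p),z)[:2])
```

```text
flange 50 [627.3 183.8]
flange 52 [627.8 183.4]
flange 54 [628.4 183.1]
body 90 [626.8 183.5]
body 93 [627.9 182.9]
body 97 [629.2 182.2]
body 101 [630.6 181.5]
c1 83 [647.3 184.5]
c1 80 [646.6 185. ]
c2 83 [639.2 167.8]
c2 80 [638.4 168.1]
c0 83 [636.  199.1]
c0 80 [635.1 199.8]
```

The features are consistent with a centre near (628,183) and a corner angle of about 4° (mod 60), so I approach with the jaw at about 64°. First, a second view at that yaw with the nut on the other side, to cancel hand-eye bias.

```bash
python3 -c "
from h import *
plan([545,178,150],1.12)"
```

```text
tcp [624.7 105.3 150.5] rpy [ 3.1394e+00 -1.6000e-03  5.1960e-01] yaw 0.5196 q [ 0.165  0.447  1.686 -0.002  1.006  1.218] shift cm [ -3.311 -10.265   0.021] roll deg -34.4 t 8.82
```

Emit:
drive_tool(
  moves=[
    [1, [-0.7, -2, 0], -5],
    [1, [-1.6, -5, 0], -14],
    [1, [-2.5, -8, 0], -24],
    [1, [-3.2, -10, 0], -32],
    [1, [-3.3, -10.3, 0], -34.4],
    [1, [-3.3, -10.3, 0], -34.4],
    [1, [-3.3, -10.3, 0], -34.4],
    [1, [-3.3, -10.3, 0], -34.4],
  ],
)

```text
clock: 9.82
eef_pos: [545.4, 177.9, 150.2]
tcp_rot: [3.139, -0.0, 1.118]
contact_force: [-0.5, -0.3, -3.4]
opening: 0.198
```

Run:
```python
from ov import *
np.set_printoptions(precision=2,suppress=True)
f=grab('wrist','wrist6.png')
plan([545,178,150],1.12)
for n,z in [('nut',75),('nut_corner',75),('plug',50),('hinge',157)]:
    for o in r.spot_point(n,'wrist')[:1]: print(n,round(o['score'],2),np.array(o['at']),atz(f,o['at'],z))
u=proj(f,[[628,183,75]])[0].astype(int); print(u); x0,y0=u-[75,65]
print(x0,y0)
im=f['color'][y0:y0+130,x0:x0+150,::-1]; cv2.imwrite('pics/raw6.png',cv2.resize(im,None,fx=5,fy=5,interpolation=cv2.INTER_CUBIC))
overlay(f,(628,183),4,'pics/ov6.png',(x0,y0,150,130))
```

```text
tcp [545.3 178.  150.1] rpy [ 3.14 -0.    1.12] yaw 1.1186 q [ 0.31  0.36  1.82 -0.    0.96  0.77] shift cm [-0.01 -0.03  0.01] roll deg -0.08 t 9.88
nut_corner 0.96 [481.  167.2] [646.55 184.68  75.  ]
plug 0.77 [437.5 179.3] [627.82 181.39  50.  ]
hinge 0.87 [316.1  87.7] [583.74 255.98 157.  ]
[449 184]
374 119
```

View pics/raw6.png

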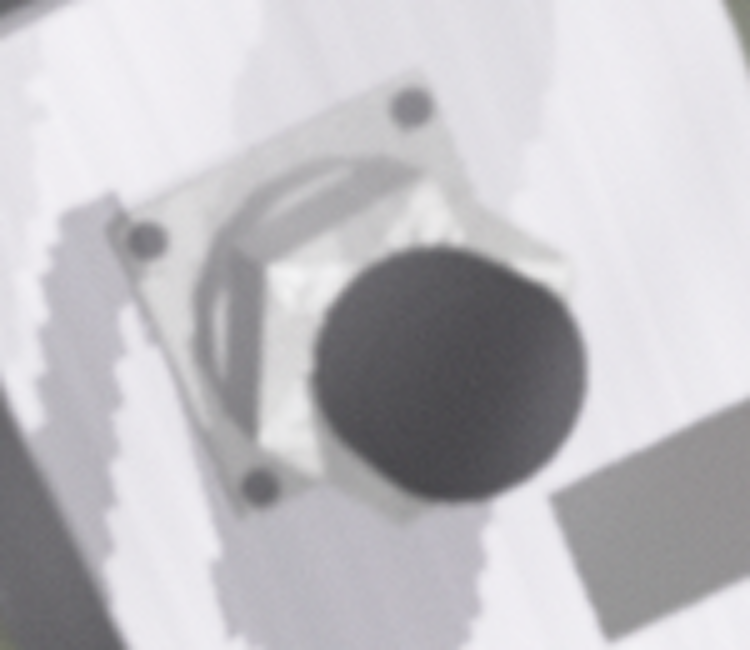

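View pics/ov6.png

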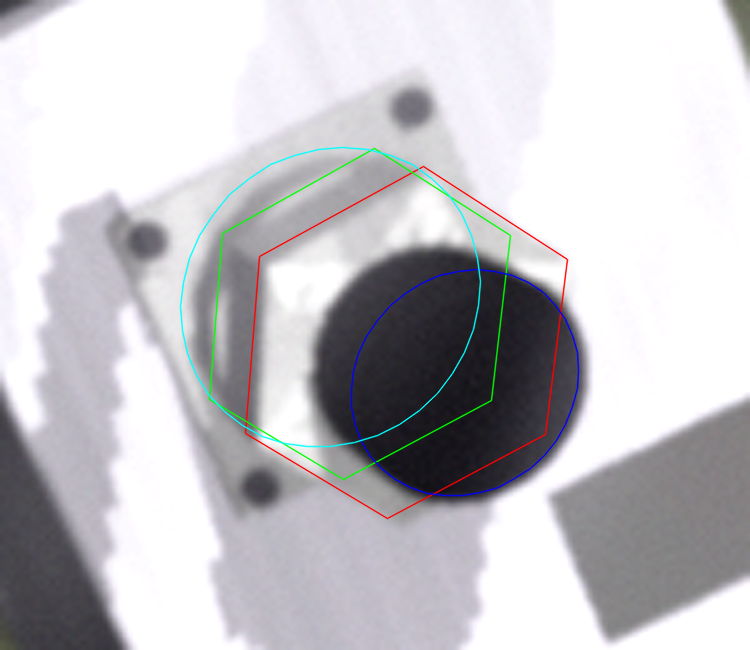

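The projected hexagon at 4° fits with a shift of under 1 mm, giving a centre of about (628.3,182.4). Next I check the handle's axis in the tool frame and the droop from the scene and side cameras.

Run:
```python
from h import *
np.set_printoptions(precision=2,suppress=True)
f=grab('wrist'); f['pose']=np.array(f['hand_eye']); g=f['color'].astype(float).mean(2)
# tool frame: z down; handle top at tool z = -(7.6+10) 
P=[]
for row in range(120,300,3):
    L=g[row,270:300]; Rr=g[row,330:360]
    a=270+np.argmax(np.diff(L)); b=330+np.argmin(np.diff(Rr))
    P.append(np.r_[row,a,b,atz(f,[(a+b)/2+.5,row],-17.6)[:2]])
P=np.array(P); print(P[::6])
from numpy.polynomial import polynomial as pp
sel=P[(P[:,0]>185)&(P[:,0]<300)]
k=np.polyfit(P[:,3],P[:,4],1); print('lat=',k, np.degrees(k[0]))
print('pin',atz(f,[316.1,87.7],-17.6), f['cx'],f['cy'])
s=r.sense(); print(s['contact_force'],s['wrist_torque'])
F=[grab(n) for n in ('scene','side')]
for n in ['grip','jaw','hinge']:
    px=[]
    for c in ('scene','side'):
        o=r.spot_point(n,c); px.append(o[0]['at'] if o else None); print(n,c,o and round(o[0]['score'],2))
    if all(p is not None for p in px): print('   tri',tri(F,px))
```

```text
[[120.   288.   342.    77.66   0.18]
 [138.   289.   342.    72.51   0.33]
 [156.   289.   341.    67.24   0.18]
 [174.   289.   341.    61.85   0.17]
 [192.   287.   343.    56.32   0.17]
 [210.   289.   342.    50.65   0.32]
 [228.   289.   342.    44.81   0.32]
 [246.   289.   342.    38.81   0.32]
 [264.   289.   341.    32.63   0.15]
 [282.   290.   340.    26.25   0.15]]
lat= [-0.    0.47] -0.1844147693570198
pin [ 86.63   0.36 -17.6 ] 315.9926623076463 241.9053287662877
[ 0.03 -0.18 -3.44] [-0.06  0.02 -0.02]
grip scene 0.59
grip side 0.56
   tri [542.89 178.71 159.53]
jaw scene 0.78
jaw side 0.67
   tri [601.6  296.57 160.78]
hinge scene 0.97
hinge side 0.72
   tri [580.98 255.93 156.15]
```

```bash
python3 -c "
from h import *
plan([547,14,150],1.122)"
```

```text
tcp [544.9 178.4 150.2] rpy [ 3.1389e+00 -1.0000e-04  1.1200e+00] yaw 1.12 q [ 0.315  0.363  1.82  -0.002  0.956  0.767] shift cm [-14.707   7.349   0.043] roll deg -0.11 t 10.53
```

Emit:
drive_tool(
  moves=[
    [1, [-3, 1.5, 0], 0],
    [1, [-7, 3.5, 0], 0],
    [1, [-11, 5.5, 0], 0],
    [1, [-14.7, 7.35, 1], -0.1],
    [1, [-14.7, 7.35, 4], -0.1],
    [1, [-14.7, 7.35, 6.5], -0.1],
    [1, [-14.7, 7.35, 8], -0.1],
    [1, [-14.7, 7.35, 8.2], -0.1],
    [1, [-14.7, 7.35, 8.2], -0.1],
    [1, [-14.7, 7.35, 8.2], -0.1],
    [1, [-14.7, 7.35, 8.2], -0.1],
  ],
)

```text
clock: 11.9
eef_pos: [547.7, 14.1, 69.1]
tcp_rot: [3.138, -0.001, 1.122]
contact_force: [-0.4, 0.3, -3.6]
opening: 0.197
```

Run:
```python
from h import *
np.set_printoptions(precision=2,suppress=True)
f=grab('wrist','wrist7.png')
F=[grab(n,n+'7.png') for n in ('scene','side')]
plan([547,14,67.5],1.122)
s=r.sense(); print(s['contact_force'],s['wrist_torque'])
for c,ff in zip(('scene','side'),F):
    u=proj(ff,[[615,150,75]])[0].astype(int); im=ff['color'][max(u[1]-60,0):u[1]+60,max(u[0]-80,0):u[0]+80,::-1]
    cv2.imwrite(f'pics/{c}7c.png',cv2.resize(im,None,fx=5,fy=5,interpolation=cv2.INTER_CUBIC)); print(u)
```

```text
tcp [547.4  14.   68.7] rpy [ 3.14 -0.    1.12] yaw 1.1218 q [ 0.02  0.45  1.93 -0.    0.77  0.47] shift cm [-0.01 -0.04  0.12] roll deg -0.01 t 12.05
[-0.14  0.31 -4.27] [-0.16  0.   -0.05]
[405 250]
[288 287]
```

View pics/scene7c.png

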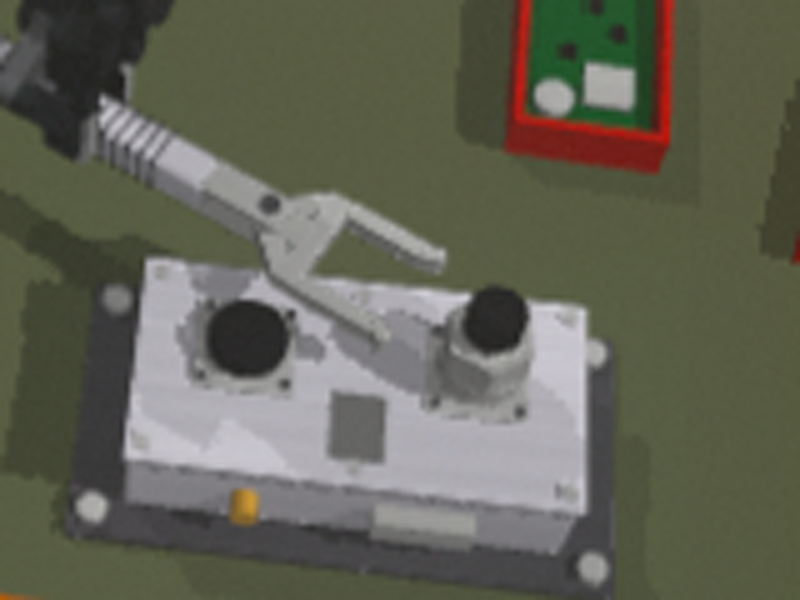

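View pics/side7c.png

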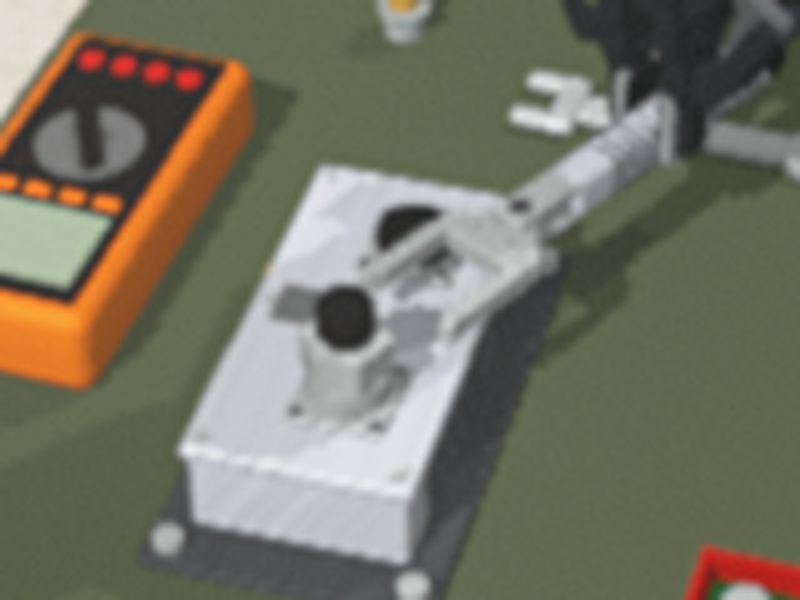

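View pics/wrist7.png

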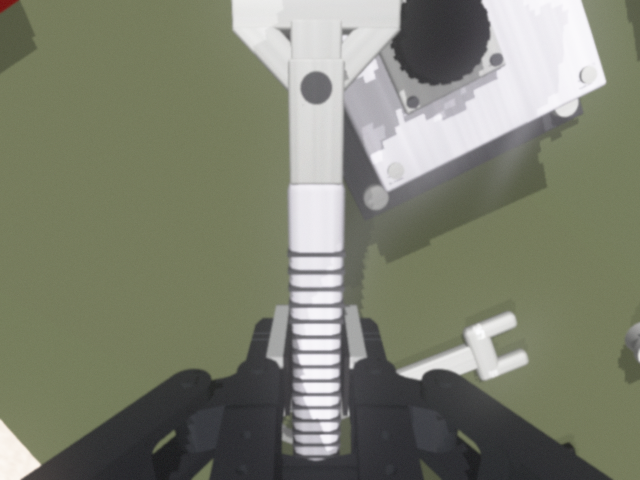

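The side and scene views show the jaw level and pointed straight at the nut. In the scene crop the line from the pin [270,205] through the tip midpoint [410,300] passes through the hexagon at about [487,357]. I slide it in slowly.

Emit:
drive_tool(
  moves=[
    [1, [0.5, -0.03, 0.12], 0],
    [1, [1.0, -0.03, 0.12], 0],
    [1, [1.4, -0.03, 0.12], 0],
    [1, [1.7, -0.03, 0.12], 0],
    [1, [2.0, -0.03, 0.12], 0],
    [1, [2.0, -0.03, 0.12], 0],
  ],
)

```text
clock: 12.8
eef_pos: [555.9, 32.3, 67.5]
tcp_rot: [3.138, -0.0, 1.122]
contact_force: [-0.1, -0.7, -4.4]
opening: 0.195
```

Emit:
drive_tool(
  moves=[
    [1, [0.3, 0, 0], 0],
    [1, [0.6, 0, 0], 0],
    [1, [0.8, 0, 0], 0],
    [1, [1.0, 0, 0], 0],
    [1, [1.0, 0, 0], 0],
  ],
)

```text
clock: 13.42
eef_pos: [560.3, 41.4, 67.5]
tcp_rot: [3.138, -0.0, 1.122]
contact_force: [0.6, 0.6, -4.3]
opening: 0.2
```

Run:
```python
from h import *
np.set_printoptions(precision=2,suppress=True)
F=[grab(n,n+'8.png') for n in ('scene','side')]
plan([628.3-132*.4345,182.4-132*.9007,67.5],1.122)
s=r.sense(); print(s['contact_force'],s['wrist_torque'])
for c,ff in zip(('scene','side'),F):
    u=proj(ff,[[615,150,75]])[0].astype(int); im=ff['color'][max(u[1]-60,0):u[1]+60,max(u[0]-80,0):u[0]+80,::-1]
    cv2.imwrite(f'pics/{c}8c.png',cv2.resize(im,None,fx=5,fy=5,interpolation=cv2.INTER_CUBIC)); print(u)
```

```text
tcp [560.2  41.3  67.5] rpy [ 3.14 -0.    1.12] yaw 1.1221 q [ 0.07  0.46  1.9  -0.    0.78  0.52] shift cm [2.47 0.01 0.  ] roll deg 0.01 t 13.53
[ 0.03  0.49 -4.32] [-0.09  0.05  0.04]
[405 250]
[288 287]
```

View pics/scene8c.png

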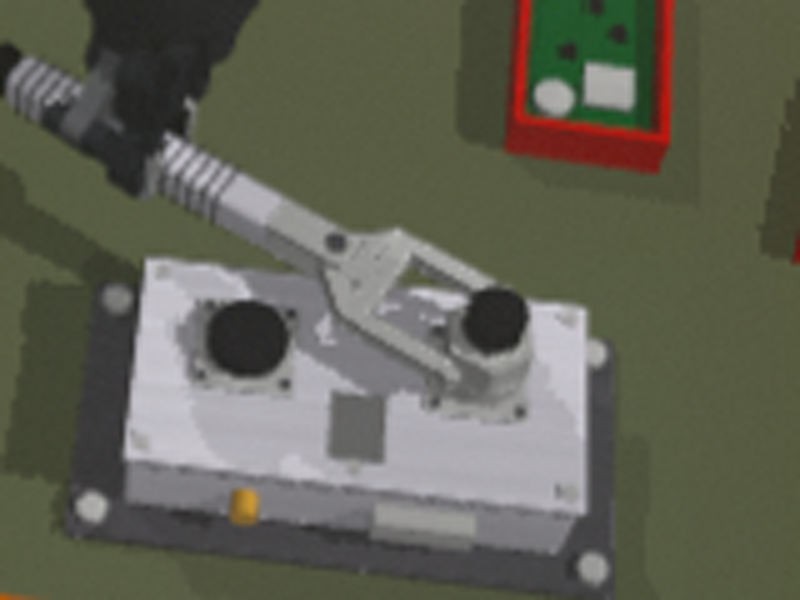

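View pics/side8c.png

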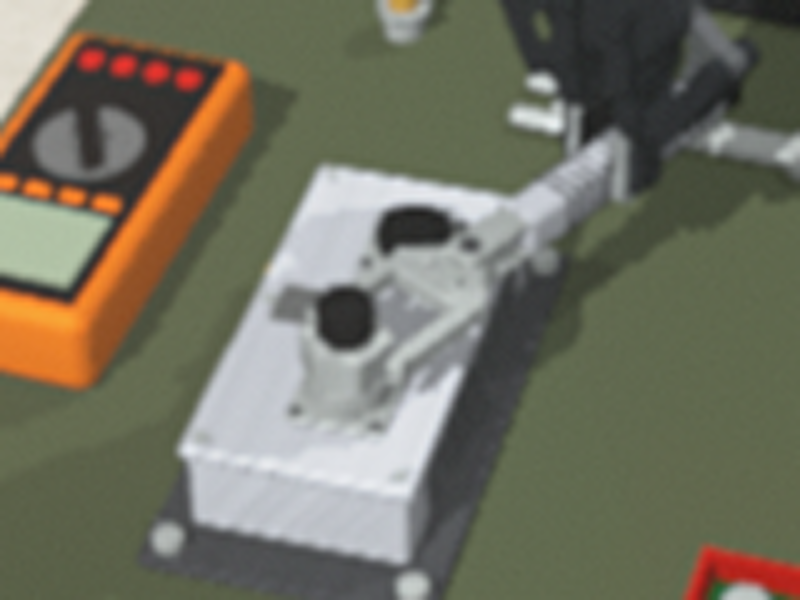

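The tips straddle the nut and no contact force shows yet. I continue slowly.

Emit:
drive_tool(
  moves=[
    [1, [0.2, 0, 0], 0],
    [1, [0.4, 0, 0], 0],
    [1, [0.6, 0, 0], 0],
    [1, [0.8, 0, 0], 0],
    [1, [0.8, 0, 0], 0],
  ],
)

```text
clock: 14.15
eef_pos: [563.8, 48.7, 67.5]
tcp_rot: [3.138, -0.0, 1.122]
contact_force: [-0.8, -0.6, -4.3]
opening: 0.198
```

Emit:
drive_tool(
  moves=[
    [1, [0.2, 0, 0], 0],
    [1, [0.4, 0, 0], 0],
    [1, [0.6, 0, 0], 0],
    [1, [0.8, 0, 0], 0],
    [1, [0.8, 0, 0], 0],
  ],
)

```text
clock: 14.78
eef_pos: [567.3, 56.0, 67.5]
tcp_rot: [3.138, -0.0, 1.122]
contact_force: [0.6, 0.2, -4.2]
opening: 0.199
```

Emit:
drive_tool(
  moves=[
    [1, [0.15, 0, 0], 0],
    [1, [0.3, 0, 0], 0],
    [1, [0.45, 0, 0], 0],
    [1, [0.6, 0, 0], 0],
    [1, [0.6, 0, 0], 0],
  ],
)

```text
clock: 15.4
eef_pos: [570.0, 61.6, 67.5]
tcp_rot: [3.138, -0.0, 1.123]
contact_force: [0.1, -0.9, -3.9]
opening: 0.201
```

Run:
```python
from h import *
np.set_printoptions(precision=2,suppress=True)
F=[grab(n,n+'9.png') for n in ('scene','side')]
plan([628.3-132*.4345,182.4-132*.9007,67.5],1.122)
s=r.sense(); print(s['contact_force'],s['wrist_torque'])
for c,ff in zip(('scene','side'),F):
    u=proj(ff,[[615,150,75]])[0].astype(int); im=ff['color'][max(u[1]-60,0):u[1]+60,max(u[0]-80,0):u[0]+80,::-1]
    cv2.imwrite(f'pics/{c}9c.png',cv2.resize(im,None,fx=5,fy=5,interpolation=cv2.INTER_CUBIC)); print(u)
```

```text
tcp [569.9  61.4  67.5] rpy [ 3.14 -0.    1.12] yaw 1.1225 q [ 0.11  0.48  1.87 -0.    0.79  0.56] shift cm [ 0.23  0.01 -0.  ] roll deg 0.03 t 15.5
[ 0.13 -0.59 -4.61] [-0.06  0.01  0.02]
[405 250]
[288 287]
```

View pics/scene9c.png

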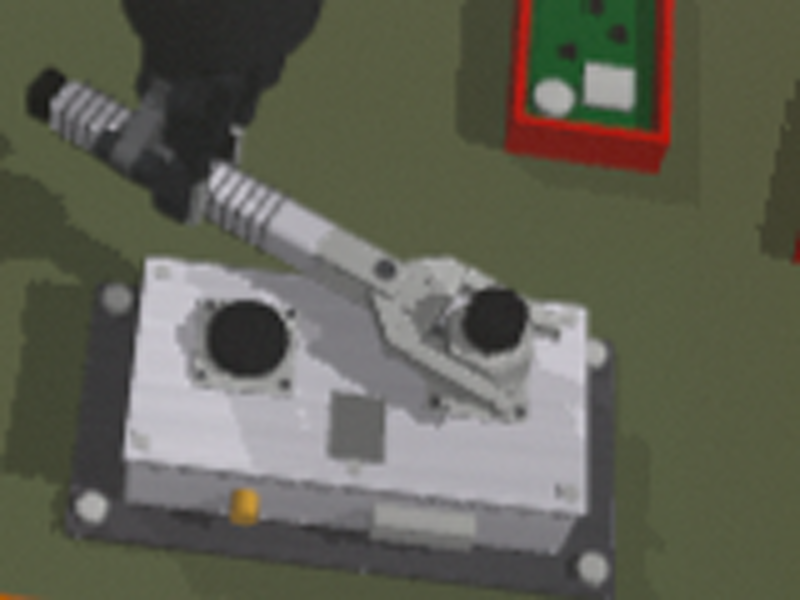

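View pics/side9c.png

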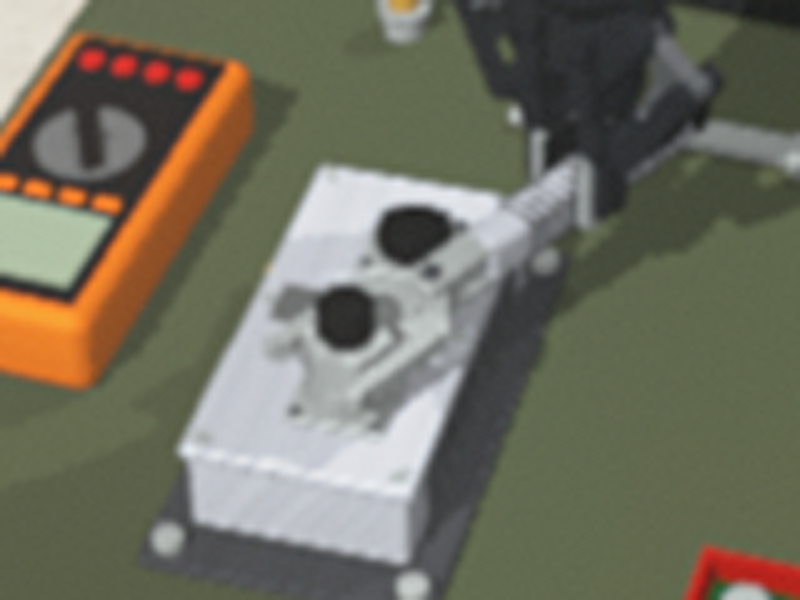

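Emit:
drive_tool(
  moves=[
    [1, [0.1, 0, 0], 0],
    [1, [0.2, 0, 0], 0],
    [1, [0.2, 0, 0], 0],
  ],
)

```text
clock: 15.88
eef_pos: [570.8, 63.3, 67.5]
tcp_rot: [3.138, -0.0, 1.123]
contact_force: [0.3, 0.4, -4.2]
opening: 0.2
```

Emit:
drive_tool(
  moves=[
    [1, [0.05, 0, 0], 0],
    [1, [0.1, 0, 0], 0],
    [1, [0.1, 0, 0], 0],
  ],
)

```text
clock: 16.25
eef_pos: [571.2, 64.2, 67.5]
tcp_rot: [3.138, -0.0, 1.123]
contact_force: [-0.7, 0.1, -4.0]
opening: 0.197
```

Emit:
drive_tool(
  moves=[
    [1, [0.05, 0, 0], 0],
    [1, [0.1, 0, 0], 0],
    [1, [0.1, 0, 0], 0],
  ],
)

```text
clock: 16.62
eef_pos: [571.2, 64.6, 67.4]
tcp_rot: [3.139, 0.001, 1.123]
contact_force: [-2.3, -5.3, -3.5]
opening: 0.197
```

Throat contact (about 6 N) comes exactly where computed. I back off 0.8 mm to centre the jaw, then start turning clockwise on an arc round the nut.

Emit:
drive_tool(
  moves=[
    [1, [-0.12, 0, 0], 0],
    [1, [-0.12, 0, 0], 0],
    [1, [-0.12, 0, 0], 0],
  ],
)

```text
clock: 17.0
eef_pos: [570.9, 63.7, 67.4]
tcp_rot: [3.139, 0.0, 1.123]
contact_force: [0.2, -0.9, -3.4]
opening: 0.195
```

Run:
```python
from h import *
plan([628.2-131.8*.4325,182.4-131.8*.9016,67.5],1.123); s=r.sense(); print(s['contact_force'],s['wrist_torque'])
F=[grab(n,n+'10.png') for n in ('scene','side')]
for n in ['grip','jaw','hinge','nut','nut_corner']:
    px=[]
    for c in ('scene','side'):
        o=r.spot_point(n,c); px.append(o[0]['at'] if o else None); print(n,c,o and round(o[0]['score'],2))
    if all(p is not None for p in px): print('   tri',tri(F,px).round(1))
```

```text
tcp [570.9  63.7  67.4] rpy [3.1387e+00 5.0000e-04 1.1227e+00] yaw 1.1227 q [ 0.11   0.479  1.868 -0.003  0.792  0.56 ] shift cm [ 0.003  0.037 -0.007] roll deg -0.01 t 17.0
[ 0.15631274 -0.91852654 -3.44711681] [-0.05204313 -0.03643689  0.02567358]
grip scene 0.71
grip side 0.84
   tri [566.4  68.2  72.7]
jaw scene 0.88
jaw side 0.63
   tri [624.7 178.9  77.7]
hinge scene 0.59
hinge side 0.89
   tri [603.7 140.   73.8]
nut scene 0.5
nut side 0.59
   tri [626.1 187.1  74.8]
nut_corner scene 0.6
nut_corner side 0.47
   tri [624.4 170.   77.4]
```

Emit:
drive_tool(
  moves=[
    [1, [0.01, -0.34, 0], 1.5],
    [1, [0.03, -0.8, 0], 3.5],
    [1, [0.07, -1.26, 0], 5.5],
    [1, [0.11, -1.72, 0], 7.5],
    [1, [0.16, -2.06, 0], 9],
    [1, [0.2, -2.29, 0], 10],
    [1, [0.2, -2.29, 0], 10],
  ],
)

```text
clock: 18.48
eef_pos: [551.0, 75.3, 67.4]
tcp_rot: [3.139, 0.0, 0.948]
contact_force: [1.0, -0.2, -3.7]
opening: 0.198
```

```bash
cat > st.py <<'E'
from h import *
s=r.sense(); N=np.array([628.2,182.4])
p=s['eef_pos'][:2]; y=s['tcp_rot'][2]; x=np.array([np.cos(y),np.sin(y)]); ty=np.array([np.sin(y),-np.cos(y)])
F=s['contact_force'][:2]; d=N-p
rr=(p-N)/1000; M=s['wrist_torque'][2]+rr[0]*F[1]-rr[1]*F[0]
print('t',round(s['clock'],2),'tcp',s['eef_pos'].round(1),'yaw',round(np.degrees(y),2),'N in tool',(d@x).round(1),(d@ty).round(1),'Fx,Fy tool',(F@x).round(1),(F@ty).round(1),'Fz',s['contact_force'][2].round(1),'tau',s['wrist_torque'].round(3),'M about nut',M.round(3),'q6',s['qpos'][5].round(2),'open',round(s['opening'],3))
E
python3 st.py
```

```text
t 18.48 tcp [551.   75.3  67.4] yaw 54.31 N in tool 132.0 0.3 Fx,Fy tool 0.4 0.9 Fz -3.7 tau [-0.095 -0.103 -0.018] M about nut 0.098 q6 0.76 open 0.198
```

Emit:
drive_tool(
  moves=[
    [1, [0.0, -0.35, 0], 1.5],
    [1, [0.02, -0.69, 0], 3],
    [1, [0.04, -1.03, 0], 4.5],
    [1, [0.07, -1.38, 0], 6],
    [1, [0.07, -1.38, 0], 6],
  ],
)

```text
clock: 19.1
eef_pos: [540.0, 84.1, 67.4]
tcp_rot: [3.139, -0.0, 0.843]
contact_force: [0.8, 0.5, -4.4]
opening: 0.201
```

```bash
python3 st.py
```

```text
t 19.1 tcp [540.   84.1  67.4] yaw 48.3 N in tool 132.0 0.4 Fx,Fy tool 0.9 0.3 Fz -4.4 tau [-0.134 -0.064 -0.119] M about nut -0.082 q6 0.88 open 0.201
```

Emit:
drive_tool(
  moves=[
    [1, [0.0, -0.23, 0], 1],
    [1, [0.01, -0.46, 0], 2],
    [1, [0.01, -0.46, 0], 2],
  ],
)

```text
clock: 19.48
eef_pos: [536.6, 87.3, 67.4]
tcp_rot: [3.139, -0.0, 0.808]
contact_force: [1.3, -0.2, -3.3]
opening: 0.199
```

```bash
python3 st.py
```

```text
t 19.48 tcp [536.6  87.3  67.4] yaw 46.28 N in tool 132.0 0.5 Fx,Fy tool 0.8 1.1 Fz -3.3 tau [-0.118 -0.166 -0.112] M about nut 0.033 q6 0.93 open 0.199
```

Emit:
drive_tool(
  moves=[
    [1, [0.0, -0.22, 0], 1],
    [1, [0.01, -0.45, 0], 2],
    [1, [0.01, -0.45, 0], 2],
  ],
)

```text
clock: 19.85
eef_pos: [533.3, 90.6, 67.4]
tcp_rot: [3.139, -0.0, 0.773]
contact_force: [0.4, -0.3, -3.9]
opening: 0.196
```

```bash
python3 st.py
```

```text
t 19.85 tcp [533.3  90.6  67.4] yaw 44.27 N in tool 132.0 0.5 Fx,Fy tool 0.1 0.5 Fz -3.9 tau [-0.17  -0.168 -0.217] M about nut -0.155 q6 0.97 open 0.196
```

Emit:
drive_tool(
  moves=[
    [1, [0.0, -0.22, 0], 1],
    [1, [0.01, -0.45, 0], 2],
    [1, [0.01, -0.45, 0], 2],
  ],
)

```text
clock: 20.23
eef_pos: [530.1, 94.0, 67.4]
tcp_rot: [3.139, -0.0, 0.737]
contact_force: [0.9, -1.3, -5.2]
opening: 0.196
```

```bash
python3 st.py
```

```text
t 20.23 tcp [530.1  94.   67.4] yaw 42.25 N in tool 132.1 0.5 Fx,Fy tool -0.2 1.6 Fz -5.2 tau [-0.157 -0.109 -0.1  ] M about nut 0.11 q6 1.01 open 0.196
```

Emit:
drive_tool(
  moves=[
    [1, [0.0, -0.22, 0], 1],
    [1, [0.01, -0.45, 0], 2],
    [1, [0.01, -0.45, 0], 2],
  ],
)

```text
clock: 20.6
eef_pos: [527.0, 97.5, 67.4]
tcp_rot: [3.139, -0.001, 0.702]
contact_force: [2.3, -0.8, -4.2]
opening: 0.196
```

```bash
python3 st.py
```

```text
t 20.6 tcp [527.   97.5  67.4] yaw 40.24 N in tool 132.0 0.6 Fx,Fy tool 1.3 2.1 Fz -4.2 tau [-0.176 -0.14  -0.106] M about nut 0.168 q6 1.05 open 0.196
```

Emit:
drive_tool(
  moves=[
    [1, [0.0, -0.22, 0], 1],
    [1, [0.01, -0.45, 0], 2],
    [1, [0.01, -0.45, 0], 2],
  ],
)

```text
clock: 20.98
eef_pos: [524.1, 101.2, 67.3]
tcp_rot: [3.139, -0.001, 0.667]
contact_force: [1.0, 0.3, -3.8]
opening: 0.195
```

```bash
python3 st.py
```

```text
t 20.98 tcp [524.1 101.2  67.3] yaw 38.22 N in tool 132.1 0.6 Fx,Fy tool 1.0 0.4 Fz -3.8 tau [-0.162 -0.114 -0.151] M about nut -0.093 q6 1.1 open 0.195
```

Emit:
drive_tool(
  moves=[
    [1, [0.0, -0.22, 0], 1],
    [1, [0.01, -0.45, 0], 2],
    [1, [0.01, -0.45, 0], 2],
  ],
)

```text
clock: 21.35
eef_pos: [521.6, 104.8, 67.4]
tcp_rot: [3.138, -0.001, 0.632]
contact_force: [2.6, -1.8, -5.0]
opening: 0.199
```

```bash
python3 st.py
```

```text
t 21.35 tcp [521.6 104.8  67.4] yaw 36.22 N in tool 131.8 0.4 Fx,Fy tool 1.0 3.0 Fz -5.0 tau [-0.326 -0.319 -0.023] M about nut 0.371 q6 1.14 open 0.199
```

Emit:
drive_tool(
  moves=[
    [1, [0.0, -0.22, 0], 1],
    [1, [0.01, -0.45, 0], 2],
    [1, [0.01, -0.45, 0], 2],
  ],
)

```text
clock: 21.72
eef_pos: [519.4, 108.7, 67.5]
tcp_rot: [3.138, -0.002, 0.597]
contact_force: [5.3, -2.1, -6.3]
opening: 0.198
```

```bash
python3 st.py
```

```text
t 21.73 tcp [519.4 108.7  67.5] yaw 34.21 N in tool 131.4 0.2 Fx,Fy tool 3.2 4.7 Fz -6.3 tau [-0.469 -0.59   0.072] M about nut 0.689 q6 1.18 open 0.198
```

The moment about the nut has risen to about 0.7 N m, so the nut is seated. Now I turn about the hinge pin instead, in small steps, with looks at the head in the wrist camera.

Emit:
drive_tool(
  moves=[
    [1, [0.0, -0.17, 0], 1],
    [1, [0.0, -0.33, 0], 2],
    [1, [0.0, -0.33, 0], 2],
  ],
)

```text
clock: 22.1
eef_pos: [517.7, 111.4, 67.6]
tcp_rot: [3.138, -0.002, 0.562]
contact_force: [4.2, -3.7, -6.2]
opening: 0.197
```

```bash
python3 st.py
python3 - <<'E'
from h import *
f=grab('wrist','wrist11.png')
E
```

```text
t 22.1 tcp [517.7 111.4  67.6] yaw 32.18 N in tool 131.3 -1.3 Fx,Fy tool 1.5 5.3 Fz -6.2 tau [-0.604 -0.474  0.173] M about nut 0.877 q6 1.22 open 0.197
```

View pics/wrist11.png

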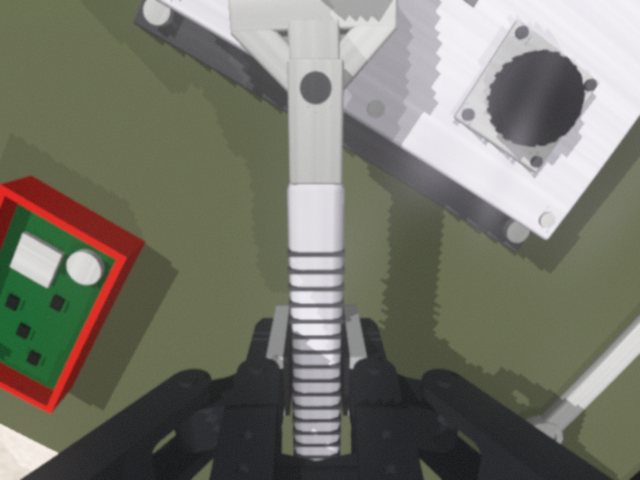

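The head has moved 2–3 px left relative to the handle (corners now at cols 230/397), so it is just starting to give. I continue in steps.

Emit:
drive_tool(
  moves=[
    [1, [0.0, -0.16, 0], 1],
    [1, [0.0, -0.31, 0], 2],
    [1, [0.01, -0.47, 0], 3],
    [1, [0.01, -0.47, 0], 3],
  ],
)

```text
clock: 22.65
eef_pos: [515.4, 115.3, 67.5]
tcp_rot: [3.137, -0.003, 0.509]
contact_force: [4.3, -2.4, -5.3]
opening: 0.196
```

```bash
python3 st.py
cat > ang.py <<'E'
from h import *
import sys
a=cv2.cvtColor(cv2.imread('pics/wrist4.png'),cv2.COLOR_BGR2GRAY); f=grab('wrist',sys.argv[1]); b=cv2.cvtColor(f['color'],cv2.COLOR_RGB2GRAY)
# head rear cheeks: mask from the reference picture (dark pad behind)
m=np.zeros_like(a); m[:90,222:410]=(a[:90,222:410]>130)*255; m=cv2.dilate(m,np.ones((5,5))); m[:,292:340]=0; m[92:]=0
best=[]
px=np.array([316.3,88])
A=cv2.Sobel(cv2.GaussianBlur(a,(5,5),1).astype(np.float32),cv2.CV_32F,1,0),cv2.Sobel(cv2.GaussianBlur(a,(5,5),1).astype(np.float32),cv2.CV_32F,0,1)
bb=cv2.GaussianBlur(b,(5,5),1).astype(np.float32)
e=cv2.Canny(cv2.GaussianBlur(a,(5,5),1),40,100)&m
ey,ex=np.nonzero(e); 
d=cv2.distanceTransform(255-cv2.Canny(cv2.GaussianBlur(b,(5,5),1),25,60),cv2.DIST_L2,3)
for al in np.arange(-0.1,0.42,0.005):
    c,s=np.cos(al),np.sin(al); dx=ex-px[0];dy=ey-px[1]
    X=px[0]+c*dx+s*dy; Y=px[1]-s*dx+c*dy   # visual CCW
    ok=(Y>=0)&(Y<480)
    v=d[Y[ok].astype(int),X[ok].astype(int)]
    best.append((np.minimum(v,4).mean(),al,ok.sum()))
best.sort(); print('n',len(ex),[(round(float(q),2),round(float(al),3),int(k)) for q,al,k in best[:4]])
E
python3 ang.py wrist12.png
```

```text
t 22.65 tcp [515.4 115.3  67.5] yaw 29.17 N in tool 131.2 -3.6 Fx,Fy tool 2.6 4.2 Fz -5.3 tau [-0.683 -0.52   0.127] M about nut 0.689 q6 1.28 open 0.196
n 480 [(0.68, 0.09, 472), (0.69, 0.095, 472), (0.72, 0.1, 472), (0.73, 0.085, 473)]
```

View pics/wrist12.png

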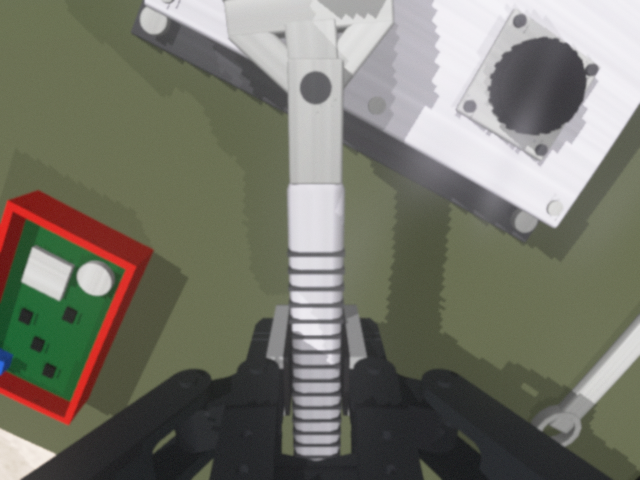

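The head is visibly tilted, about 0.09 rad. I go 3° more for margin, well under 0.30.

Emit:
drive_tool(
  moves=[
    [1, [0.0, -0.16, 0], 1],
    [1, [0.0, -0.31, 0], 2],
    [1, [0.01, -0.46, 0], 3],
    [1, [0.01, -0.46, 0], 3],
  ],
)

```text
clock: 23.2
eef_pos: [513.3, 119.3, 67.5]
tcp_rot: [3.137, -0.003, 0.456]
contact_force: [3.9, -4.1, -5.6]
opening: 0.2
```

```bash
python3 st.py; python3 ang.py wrist13.png
python3 - <<'E'
from h import *
F=[grab(n,n+'13.png') for n in ('scene','side')]
ff=F[0]; u=proj(ff,[[590,150,75]])[0].astype(int); im=ff['color'][max(u[1]-60,0):u[1]+60,max(u[0]-80,0):u[0]+80,::-1]
cv2.imwrite('pics/scene13c.png',cv2.resize(im,None,fx=5,fy=5,interpolation=cv2.INTER_CUBIC))
E
```

```text
t 23.2 tcp [513.3 119.3  67.5] yaw 26.15 N in tool 131.0 -6.0 Fx,Fy tool 1.7 5.3 Fz -5.6 tau [-0.703 -0.499  0.263] M about nut 0.973 q6 1.35 open 0.2
n 480 [(0.84, 0.145, 468), (0.85, 0.15, 468), (0.85, 0.14, 469), (0.91, 0.155, 467)]
```

View pics/wrist13.png

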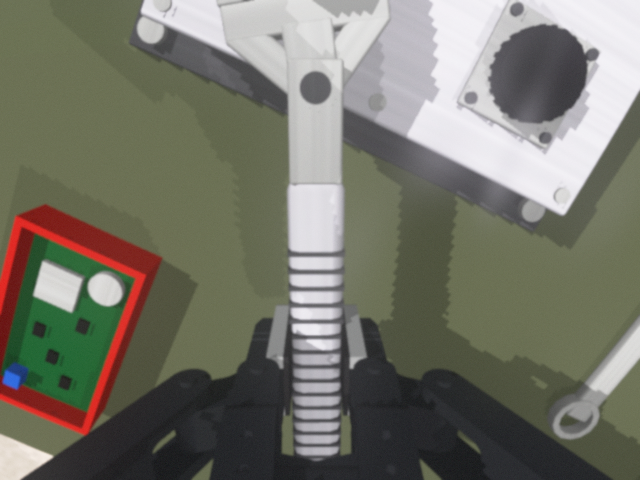

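View pics/scene13c.png

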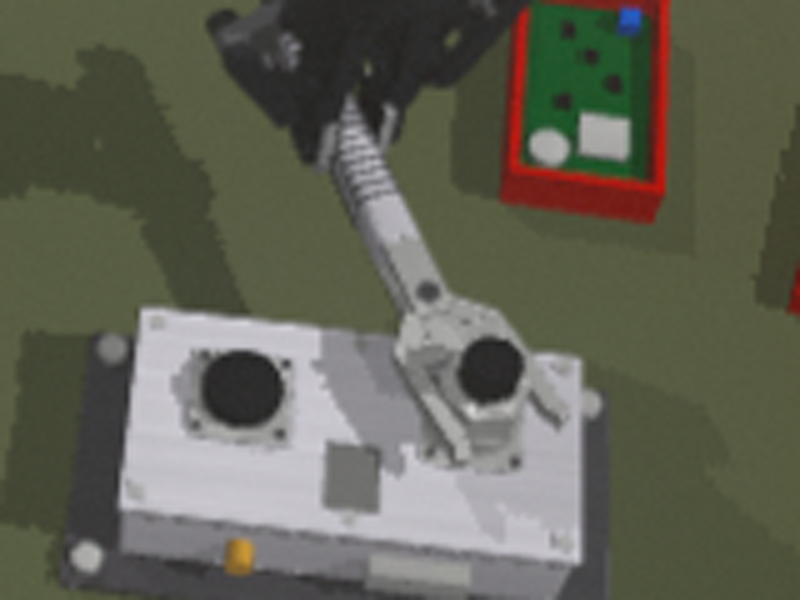

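Clicked at about 0.145 rad, with the moment about the nut steady at 0.9 to 1.0 N m. Now I ease back about the hinge so the handle springs straight.

Emit:
drive_tool(
  moves=[
    [1, [0.0, 0.3, 0], -2],
    [1, [0.02, 0.6, 0], -4],
    [1, [0.04, 0.9, 0], -6],
    [1, [0.07, 1.13, 0], -7.5],
    [1, [0.09, 1.28, 0], -8.5],
    [1, [0.09, 1.28, 0], -8.5],
  ],
)

```text
clock: 24.1
eef_pos: [519.8, 108.3, 67.6]
tcp_rot: [3.137, -0.002, 0.604]
contact_force: [3.7, -0.3, -5.7]
opening: 0.2
```

```bash
python3 st.py; python3 ang.py wrist14.png
```

```text
t 24.1 tcp [519.8 108.3  67.6] yaw 34.62 N in tool 131.3 0.6 Fx,Fy tool 2.9 2.3 Fz -5.7 tau [-0.241 -0.492 -0.062] M about nut 0.244 q6 1.17 open 0.2
n 480 [(0.7, -0.01, 479), (0.7, -0.005, 479), (0.8, 0.0, 480), (0.82, -0.015, 478)]
```

Emit:
drive_tool(
  moves=[
    [1, [0.0, 0.17, 0], -0.8],
    [1, [0.0, 0.34, 0], -1.5],
    [1, [0.0, 0.34, 0], -1.5],
  ],
)

```text
clock: 24.52
eef_pos: [521.7, 105.6, 67.6]
tcp_rot: [3.137, -0.002, 0.63]
contact_force: [2.6, 2.3, -4.6]
opening: 0.199
```

```bash
python3 st.py; python3 ang.py wrist15.png
```

```text
t 24.52 tcp [521.7 105.6  67.6] yaw 36.11 N in tool 131.3 0.7 Fx,Fy tool 3.5 -0.4 Fz -4.6 tau [ 0.146 -0.315 -0.169] M about nut -0.22 q6 1.14 open 0.199
n 480 [(0.69, -0.01, 479), (0.69, -0.005, 479), (0.76, -0.015, 478), (0.79, -0.02, 478)]
```

The wrench is straight and unloaded, with the jaw within its play on the nut. I draw it off.

Emit:
drive_tool(
  moves=[
    [1, [-0.2, 0, 0], 0],
    [1, [-0.5, 0, 0], 0],
    [1, [-0.5, 0, 0], 0],
  ],
)

```text
clock: 24.95
eef_pos: [520.2, 103.7, 68.4]
tcp_rot: [3.135, -0.008, 0.63]
contact_force: [8.9, 5.2, -5.8]
opening: 0.202
```

```bash
python3 st.py
```

```text
t 24.95 tcp [520.2 103.7  68.4] yaw 36.11 N in tool 133.6 0.1 Fx,Fy tool 10.3 1.0 Fz -5.8 tau [ 0.75  -1.228  0.098] M about nut 0.237 q6 1.14 open 0.202
```

The pull meets about 10 N: the jaw is still bearing on the clockwise side, where contact began at about 37° yaw. I ease 3° further into the play before drawing.

Emit:
drive_tool(
  moves=[
    [1, [0.15, 0.23, 0], -1],
    [1, [0.17, 0.46, 0], -2],
    [1, [0.19, 0.7, 0], -3],
    [1, [0.19, 0.7, 0], -3],
  ],
)

```text
clock: 25.45
eef_pos: [525.7, 99.0, 68.4]
tcp_rot: [3.135, -0.007, 0.683]
contact_force: [-0.2, 0.6, -4.5]
opening: 0.2
```

```bash
python3 st.py; python3 ang.py wrist16.png
```

```text
t 25.45 tcp [525.7  99.   68.4] yaw 39.12 N in tool 132.1 -0.0 Fx,Fy tool 0.2 -0.6 Fz -4.5 tau [ 0.013  0.168 -0.047] M about nut -0.122 q6 1.08 open 0.2
n 480 [(0.79, 0.015, 478), (0.82, 0.005, 479), (0.82, 0.01, 479), (0.83, 0.0, 480)]
```

Emit:
drive_tool(
  moves=[
    [1, [-0.2, 0, 0], 0],
    [1, [-0.4, 0, 0], 0],
    [1, [-0.4, 0, 0], 0],
  ],
)

```text
clock: 25.88
eef_pos: [522.3, 96.5, 68.4]
tcp_rot: [3.135, -0.007, 0.682]
contact_force: [0.1, -0.3, -4.0]
opening: 0.198
```

```bash
python3 st.py
```

```text
t 25.88 tcp [522.3  96.5  68.4] yaw 39.09 N in tool 136.3 0.1 Fx,Fy tool -0.1 0.3 Fz -4.0 tau [0.001 0.086 0.035] M about nut 0.081 q6 1.07 open 0.198
```

Free. I draw it fully off.

Emit:
drive_tool(
  moves=[
    [1, [-0.4, 0, 0], 0],
    [1, [-0.9, 0, 0], 0],
    [1, [-1.4, 0, 0], 0],
    [1, [-1.4, 0, 0], 0],
  ],
)

```text
clock: 26.38
eef_pos: [511.0, 87.3, 68.3]
tcp_rot: [3.135, -0.007, 0.682]
contact_force: [1.1, 0.8, -4.3]
opening: 0.2
```

```bash
python3 st.py
```

```text
t 26.38 tcp [511.   87.3  68.3] yaw 39.08 N in tool 150.9 0.1 Fx,Fy tool 1.4 0.1 Fz -4.3 tau [-0.048  0.104  0.044] M about nut 0.052 q6 1.06 open 0.2
```

Emit:
drive_tool(
  moves=[
    [1, [-0.5, 0, 0], 0],
    [1, [-1.2, 0, 0], 0],
    [1, [-2, 0, 0], 0],
    [1, [-3, 0, 0], 0],
    [1, [-4, 0, 0], 0],
    [1, [-5.0, 0, 0], 0],
    [1, [-5.0, 0, 0], 0],
  ],
)

```text
clock: 27.25
eef_pos: [471.4, 55.3, 68.0]
tcp_rot: [3.136, -0.006, 0.681]
contact_force: [-0.3, 0.3, -4.3]
opening: 0.194
```

```bash
python3 st.py; python3 ang.py wrist17.png
python3 - <<'E'
from h import *
F=[grab(n,n+'17.png') for n in ('scene','side')]
ff=F[0]; u=proj(ff,[[590,150,75]])[0].astype(int); im=ff['color'][max(u[1]-60,0):u[1]+60,max(u[0]-80,0):u[0]+80,::-1]
cv2.imwrite('pics/scene17c.png',cv2.resize(im,None,fx=5,fy=5,interpolation=cv2.INTER_CUBIC))
E
```

```text
t 27.25 tcp [471.4  55.3  68. ] yaw 39.04 N in tool 201.8 0.0 Fx,Fy tool -0.0 -0.4 Fz -4.3 tau [-0.056  0.089  0.013] M about nut -0.071 q6 1.01 open 0.194
n 480 [(0.58, -0.01, 479), (0.58, -0.005, 479), (0.67, -0.015, 478), (0.73, 0.0, 480)]
```

View pics/scene17c.png

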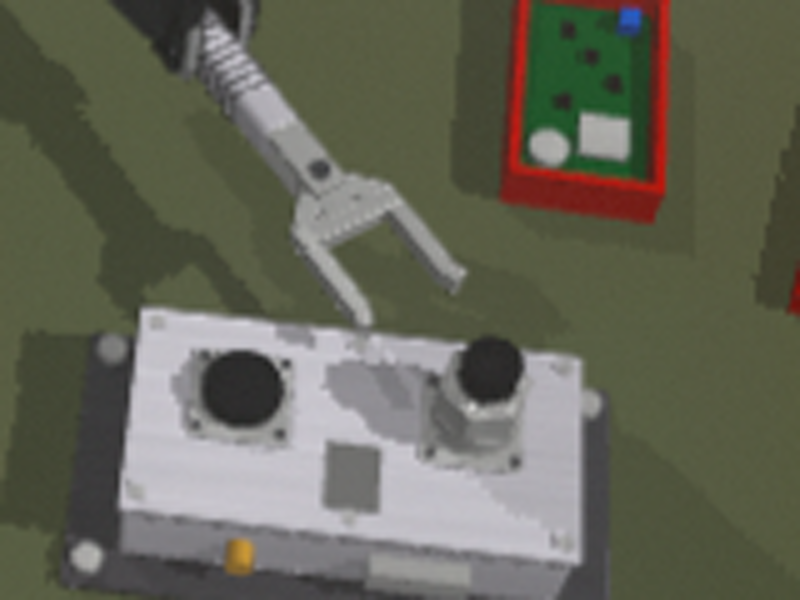

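The wrench is straight and off the nut; the scene crop shows the jaw clear at [410,300] and the nut at [487,400]. Now back over the pad.

```bash
python3 -c "
from h import *
plan([471.5,-239,140],-0.137)"
```

```text
tcp [472.7  55.9  68.1] rpy [ 3.1352 -0.0071  0.6819] yaw 0.6819 q [ 0.116  0.357  2.083 -0.003  0.692  1.007] shift cm [-18.622  22.867  -7.174] roll deg 46.92 t 27.4
```

Emit:
drive_tool(
  moves=[
    [1, [0, 0, -2.5], 0],
    [1, [-1.5, 2, -6], 3],
    [1, [-4.5, 5.5, -7.2], 10],
    [1, [-8, 9.5, -7.2], 18],
    [1, [-11, 13.5, -7.2], 27],
    [1, [-14.5, 17.5, -7.2], 36],
    [1, [-17, 21, -7.2], 43],
    [1, [-18.6, 22.9, -7.2], 46.9],
    [1, [-18.6, 22.9, -7.2], 46.9],
    [1, [-18.6, 22.9, -7.2], 46.9],
    [1, [-18.6, 22.9, -7.2], 46.9],
    [1, [-18.6, 22.9, -7.2], 46.9],
  ],
)

```text
clock: 28.9
eef_pos: [472.0, -238.3, 140.3]
tcp_rot: [-3.141, -0.01, -0.135]
contact_force: [-0.5, 0.7, -4.5]
opening: 0.199
```

Run:
```python
from h import *
f=grab('wrist','wrist18.png')
F=[grab(n,n+'18.png') for n in ('scene','side')]
plan([471.5,-239,20],-0.137); s=r.sense(); print(s['contact_force'].round(1))
for n in ['grip','jaw','hinge','pad']:
    px=[]
    for c in ('scene','side'):
        o=r.spot_point(n,c); px.append(o[0]['at'] if o else None); print(n,c,o and round(o[0]['score'],2))
    if all(p is not None for p in px): print('   tri',tri(F,px).round(1))
ff=F[1]; u=proj(ff,[[520,-240,90]])[0].astype(int); im=ff['color'][max(u[1]-60,0):u[1]+60,max(u[0]-80,0):u[0]+80,::-1]
cv2.imwrite('pics/side18c.png',cv2.resize(im,None,fx=5,fy=5,interpolation=cv2.INTER_CUBIC))
```

```text
tcp [ 472.  -238.7  140.3] rpy [-3.1408 -0.0096 -0.136 ] yaw -0.136 q [-0.474  0.311  1.927  0.005  0.895  1.23 ] shift cm [-0.162  0.045 12.031] roll deg 0.06 t 29.05
[-0.1  0.1 -4.3]
grip scene 0.84
grip side 0.62
   tri [ 473.9 -238.1  145.2]
jaw scene 0.73
jaw side 0.56
   tri [ 604.9 -255.3  152.8]
hinge scene 0.79
hinge side 0.62
   tri [ 555.1 -256.   147.5]
pad scene 0.81
pad side 0.83
   tri [ 501.9 -240.3   12.1]
```

View pics/side18c.png

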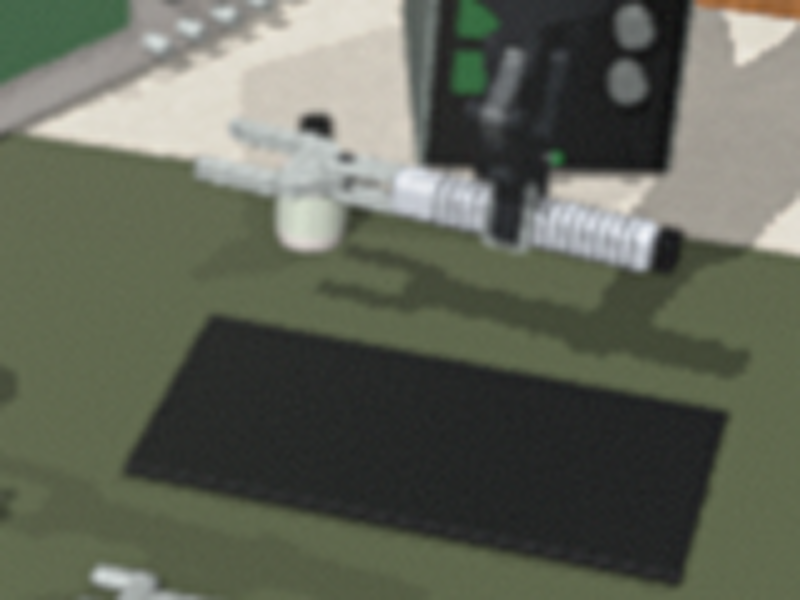

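View pics/wrist18.png

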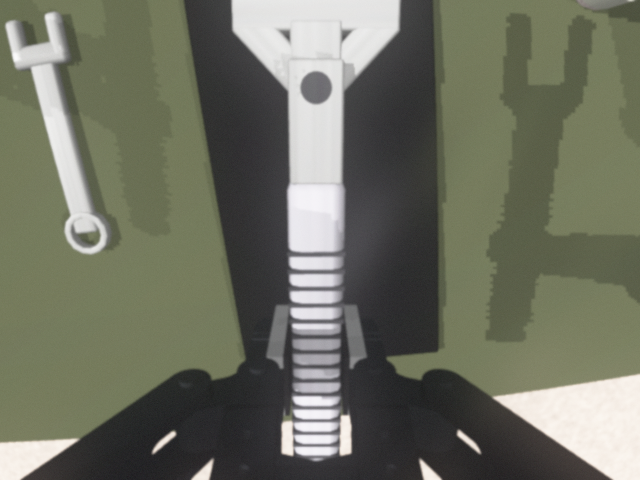

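Emit:
drive_tool(
  moves=[
    [1, [-0.05, 0, 2], 0],
    [1, [-0.1, 0, 5], 0],
    [1, [-0.15, 0, 8], 0],
    [1, [-0.15, 0, 10], 0],
    [1, [-0.15, 0, 11.2], 0],
    [1, [-0.15, 0, 12], 0],
    [1, [-0.15, 0, 12.4], 0],
    [1, [-0.15, 0, 12.4], 0],
    [1, [-0.15, 0, 12.4], 0],
  ],
)

```text
clock: 30.58
eef_pos: [472.0, -239.1, 16.8]
tcp_rot: [-3.141, -0.01, -0.137]
contact_force: [0.3, -0.1, -3.6]
opening: 0.198
```

Emit:
drive_tool(
  moves=[
    [1, [0, 0, 0.1], 0],
    [1, [0, 0, 0.2], 0],
    [1, [0, 0, 0.2], 0],
  ],
)

```text
clock: 30.95
eef_pos: [471.9, -239.2, 14.8]
tcp_rot: [-3.141, -0.01, -0.137]
contact_force: [0.1, -0.2, -4.7]
opening: 0.196
```

Emit:
drive_tool(
  moves=[
    [1, [0, 0, 0.1], 0],
    [1, [0, 0, 0.2], 0],
    [1, [0, 0, 0.2], 0],
  ],
)

```text
clock: 31.32
eef_pos: [471.9, -239.1, 12.6]
tcp_rot: [-3.141, -0.01, -0.137]
contact_force: [-0.9, -0.8, -4.2]
opening: 0.195
```

Emit:
drive_tool(
  moves=[
    [1, [0, 0, 0.1], 0],
    [1, [0, 0, 0.15], 0],
    [1, [0, 0, 0.15], 0],
  ],
)

```text
clock: 31.7
eef_pos: [471.9, -239.1, 11.1]
tcp_rot: [-3.141, -0.01, -0.137]
contact_force: [-0.8, -0.3, -3.9]
opening: 0.199
```

Emit:
drive_tool(
  moves=[
    [1, [0, 0, 0.07], 0],
    [1, [0, 0, 0.1], 0],
    [1, [0, 0, 0.1], 0],
  ],
)

```text
clock: 32.08
eef_pos: [472.0, -239.1, 10.5]
tcp_rot: [-3.141, -0.01, -0.137]
contact_force: [-1.6, 0.8, 4.8]
opening: 0.195
```

It rests on the pad (vertical force now +5 N). I open and retreat.

Emit:
drive_tool(
  moves=[
    [0.75, [0, 0, 0], 0],
    [0.65, [0, 0, 0], 0],
    [0.5, [0, 0, 0], 0],
    [0.3, [0, 0, 0], 0],
    [0.1, [0, 0, 0], 0],
    [0, [0, 0, 0], 0],
    [0, [0, 0, 0], 0],
    [0, [0, 0, 0], 0],
  ],
)

```text
clock: 33.08
eef_pos: [472.0, -239.1, 10.5]
tcp_rot: [-3.141, -0.01, -0.137]
contact_force: [0.0, -1.2, 0.4]
opening: 1.0
```

Emit:
drive_tool(
  moves=[
    [0, [0, 0, -0.5], 0],
    [0, [0, 0, -2], 0],
    [0, [0, 0, -5], 0],
    [0, [0, 0, -10], 0],
    [0, [0, 0, -16], 0],
    [0, [0, 0, -19], 0],
    [0, [0, 0, -19], 0],
    [0, [0, 0, -19], 0],
  ],
)

```text
clock: 34.08
eef_pos: [469.5, -238.7, 200.3]
tcp_rot: [-3.141, -0.01, -0.137]
contact_force: [-1.0, 0.6, 0.5]
opening: 0.996
```

Run:
```python
from h import *
np.set_printoptions(precision=1,suppress=True)
f=grab('wrist','wrist19.png'); g=f['color'].mean(2)
for t,z in [('grip',18),('jaw',18),('hinge',18),('pad',0)]:
    for o in r.spot_point(t,'wrist')[:1]: print(t,round(o['score'],2),np.array(o['at']),atz(f,o['at'],z))
F=[grab(n,n+'19.png') for n in ('scene','side')]
for n in ['grip','jaw','hinge','pad','nut','nut_corner','spanner','red_case','flux']:
    px=[]
    for c in ('scene','side'):
        o=r.spot_point(n,c); px.append(o[0]['at'] if o else None)
    if all(p is not None for p in px): print(n,'tri',tri(F,px).round(1))
s=r.sense(); print(s['clock'],s['eef_pos'],s['opening'],s['contact_force'])
```

```text
grip 0.61 [316.9 208.1] [ 472.4 -240.2   18. ]
hinge 0.83 [314.6  96.7] [ 557.5 -250.2   18. ]
pad 0.58 [321.2 164.4] [ 504.2 -248.2    0. ]
grip tri [ 469.7 -246.3   13.6]
jaw tri [ 605.4 -259.4   16.5]
hinge tri [ 559.2 -246.8   20.6]
pad tri [ 504.4 -244.2   11.2]
nut tri [626.4 183.1  72.8]
nut_corner tri [583.8 137.1 106.2]
spanner tri [557.5 -75.5   4.5]
red_case tri [423.8 231.9   5.8]
flux tri [ 608.6 -427.1    4.8]
35.325 [ 470.  -239.   200.5] 0.9939658542911763 [-0.2 -0.1 -0.6]
```

View pics/wrist19.png

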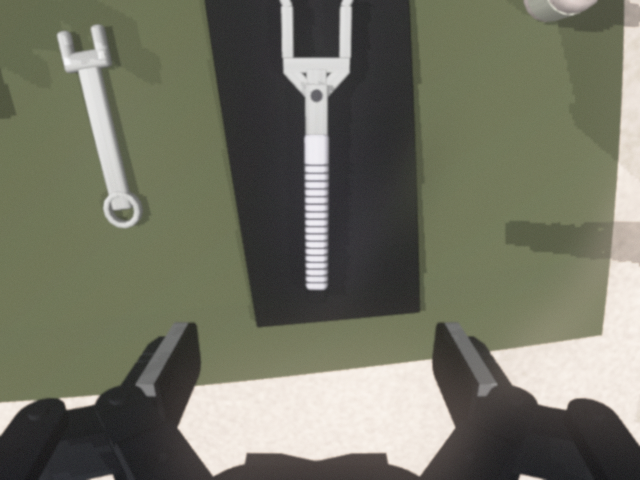

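View pics/scene19.png

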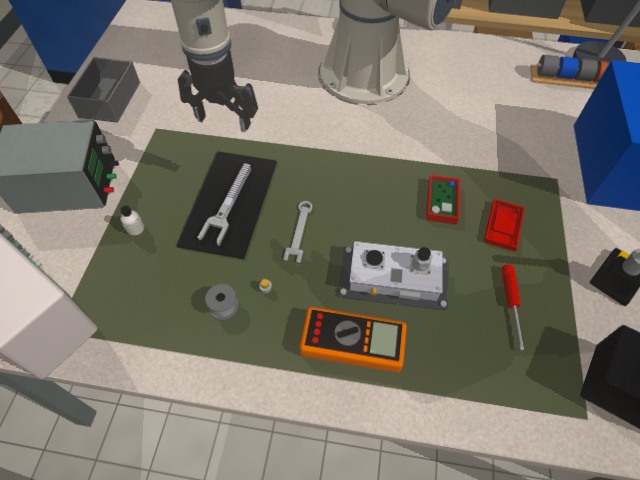

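View pics/side19.png

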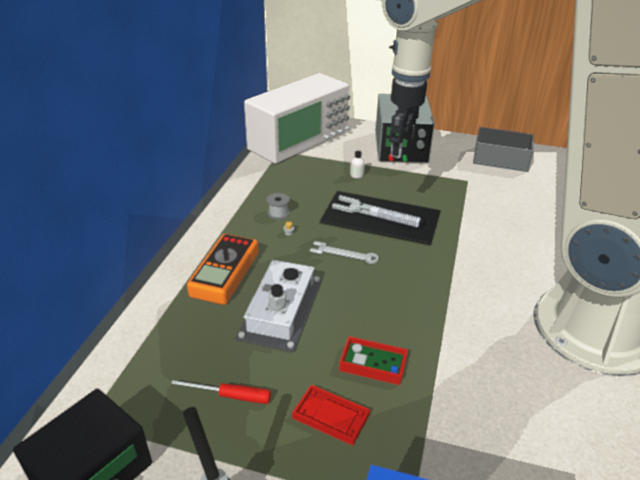

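The wrench lies flat and straight on the pad (jaw [317,30], handle end [316,290]), and the bystanders are in place. Before handing in, I check that the nut stayed turned.

Run:
```python
import cv2,numpy as np
o=[]
for n,(x,y) in (('scene',(422,262)),('side',(278,298))):
    for k in ('0','19'):
        im=cv2.imread(f'pics/{n}{k}.png')[y-18:y+22,x-24:x+24]
        o.append(cv2.resize(im,(384,296),interpolation=cv2.INTER_CUBIC))
cv2.imwrite('pics/cmp.png',np.vstack([np.hstack(o[:2]),np.hstack(o[2:])]))
```

```text
(no output)
```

View pics/cmp.png

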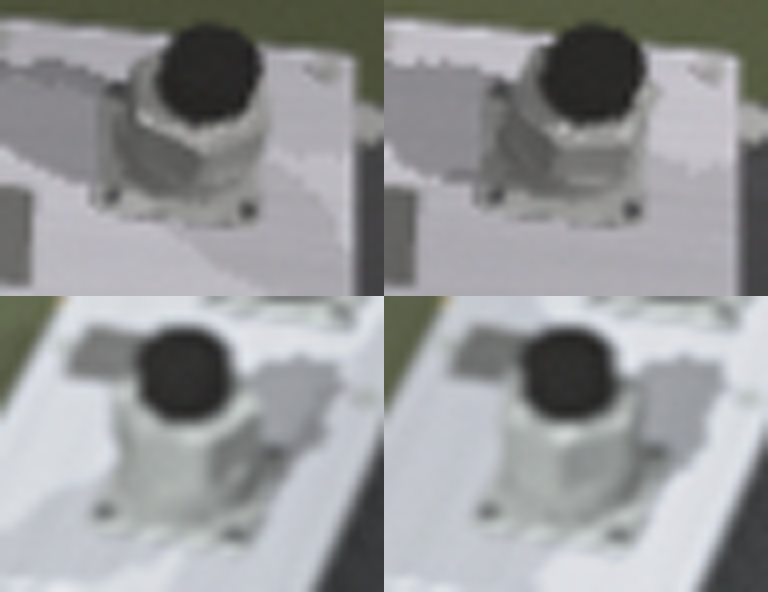

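The nut's facets have clearly turned between the before (left) and after (right) crops: the corner at [205,155] moved to [555,150]. It stayed turned, so I hand in.

```bash
python3 -c "
from h import *
print(r.sign_off())"
```

```text
the job is handed in; nothing more can be done
None
```

I did the whole job and handed it in at about 35 s of the 72 s; the sign-off gave no verdict.

- **Fitting:** The jaw slid onto the nut without resistance. The throat touched at about 6 N, after which I backed off about 1 mm.
- **Click:** I swung the wrench clockwise until the moment about the nut rose. The handle then gave way at the hinge at roughly 0.9 N m. I stopped at about 0.145 rad, measured in the wrist camera.
- **Drawing off:** The handle sprang straight, within about 0.01 rad. The first pull met about 10 N because the jaw still bore on the nut. I eased it 3° back within its play, and it then came off freely.
- **Laying down:** The wrench was lowered slowly onto the pad and released after it touched.

**Last checks:**
- The wrench lies flat and straight on its pad, with the grip near (472, −240) mm, about where it started.
- Before and after pictures show the nut's facets still turned, by roughly 25° going by the swing.
- The bystanders look unmoved, and the gripper is 190 mm clear.
- The network's `nut_corner` reading in the last pictures was plainly wrong, so I judged the nut from the pictures instead.

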